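# Turn the drawbars end for end from storage rack to drilling jig and clamp them

## Robot

A 6-joint arm with a two-finger parallel gripper is mounted at the origin on a cart in front of the work surface, level with it; the furniture and walls round the work are solid. World frame = base frame: x ahead of the robot, y to its left, z up, the work surface at z = 0. Lengths are in mm, angles in rad, forces in N, time in s.
With the tool pointing down it reaches from about 275 to 750 mm from the base axis. Payload 10.2 kg.
Tool frame: the origin (TCP) lies between the finger pads; the fingertips stand 11 mm ahead of it and the grasp point (between the pads) lies 8 mm behind it; z points along the fingers, y is the line along which they close (so a half turn about z gives the same grasp; the last joint's range is limited). The gripper opens to 88 mm and grips with 3 to 60 N. Pads are 18 mm wide; open, the fingers measure 123 mm over their backs; the gripper's body (75 mm by 187 mm) begins 45 mm behind the grasp point.
Start: joints at [1.117, 0.313, 1.498, -0, 1.331, -0.223], TCP at [120.11, 511.082, 249.72] pointing down, gripper open.
Joint ranges: [-2.94, 2.94], [-0.97, 2.17], [0.19, 2.56], [-1.23, 4.37], [0.02, 3.11], [-2.88, 2.88]. Speed limits (rad/s): [2.39, 2.39, 3.01, 3.14, 3.14, 3.14].

## Interface

Orientations are given as a 3x3 rotation matrix whose columns are the frame's x, y, z axes.
In Python, from station import r gives the robot as it stands. The module is installed in compiled form; this text tells all that it offers.
- The arm moves only by the shell command python3 -m pendant 'ROWS' [FORCE]. ROWS is JSON, a list of rows, each an object with "slide": the shift along the tool's x, y, z normalised to -1 to 1, where 1 is 50 cm, a list of three; "angular": the turn, a rotation vector about the tool's x, y, z normalised to -1 to 1, where 1 is 90 degrees, a list of three; "gripper": the closure, from 0 (fully open) to 1 (shut). A call has 1 to 20 rows; each row shifts and turns the commanded pose from where the row before left it, along the tool's axes as they then stand; what a row does not reach is not made up. A row lasts 1/12 s, in which the tool goes at most 41.7 mm and 7.16 degrees, less where a joint would pass 70% of its speed; a pose out of reach is approached as far as the arm can. A call with a number of a shift or a turn outside -1 to 1 is refused whole. A call with a gripper value outside its range is refused whole. The fingers move at their own pace and stop on an object; FORCE is the grip in N (left out, the last holds). Time passes only in rows, so rows that do not move let the fingers close. It gives the time, the measured TCP pose, the force, the opening and the grip force at its end, in the units of the state.
- r.state(): the state, without advancing time (a new reading comes with each control period).
- r.grab_frame(name): name is "side" or "top" or "wrist"; returns (picture, depth): 420x560x3 uint8, red, green, blue; 420x560 float32, mm along the optical axis (not along the pixel's ray), 0 where there is no reading.
- r.calibration(name): a dict with "fovy" (degrees; the focal length in pixels is half the picture's height over the tangent of half this angle, whatever the lens; pixels are square), "cx", "cy" (the principal point, pixels), "dist_coeffs" ([k1, k2, p1, p2, k3] as OpenCV has them; the pictures are not rectified), "cam_to_world" (4x4, takes a point from camera to world coordinates). Camera axes: x right, y up, looking along -z (the intrinsics and any distortion apply to the point x, -y, -z); pixel columns grow to the right and rows downward; lengths in mm; the calibration is good to about 2 mm. A picture is of the moment at which its call begins: read the wrist's pose just before it. calibration takes no time and is no camera call; for the wrist camera it gives the pose at the moment of the call.
- r.finish_job(): hands the job in; it is judged then, once.
The state is a dict: "time_s": time; "q": joint angles; "qvel": joint speeds; "joint_efforts": joint torques, N m; "tool_pos": TCP position; "tcp_rot": TCP orientation; "force": force on the tool from outside, world axes, zero at the start; "wrist_torque": the same for the moment, N m; "width": finger opening in mm; "grasp_force": force on a finger pad.
Only numpy, scipy, OpenCV 4.12 (cv2) and the standard library are available. Lean on these libraries where they do the work, as an engineer would, in place of code of your own. Each camera call takes 0.05 s, during which the arm holds its last target. There are 200 camera calls.

## Task

Load every steel drawbar from the wooden storage rack into the metal drilling jig, one to a slot, each lying fully down with its square head in the head pocket and its tail sticking out towards the front for drilling: first turn the clamp knob anticlockwise to free the keeper and push the keeper fully back, then, when all bars are in, draw it fully home over the heads and turn the knob tight again. The rack leaves only the head end free to hold and the jig only the tail end, so put each bar down on the table and take it anew by its tail. Leave the tape roll, the thread spool and the black loupe where they are.

Things in the scene. Friction and masses are not known exactly. Their poses are not given: they have to be found in the camera images.
- rack: fixed wooden rack 96 x 148 x 40 mm, origin under its middle. Slots along its x at y = -48, 0, +48 mm: 20 wide, floor 20 up, open above and at the +x face (x = +45). A bar in it has its tail 90 mm inside, sunk below the top; head end sticks out 50 mm beyond the +x face, bar axis 28 mm over the table. Two or all three slots hold a bar at the start
- jig: fixed aluminium jig, origin on the table; block x = -45 to 95, y = -70 to 70, top 46 mm up (+y rail 61 up, clamp housing out to y = -131). Slots along x at y = -48, 0, 48, open above and to -x: 20 wide, floor 24 up for x = -45 to 17; then head pocket 28 wide, floor 19 up, x = 17 to 35. Seated bar: head to +x, axis 32 up, tail 60 mm out past the -x face over bare table
- seat0 (a point): point in the jig where the centre of a seated bar's head lies in the slot at y = -48 mm: jig x = 26 mm, 32 mm up (the head has 3 mm play along x, 2 mm across); axes as the jig's
- seat1 (a point): point in the jig where the centre of a seated bar's head lies in the slot at y = +0 mm: jig x = 26 mm, 32 mm up (the head has 3 mm play along x, 2 mm across); axes as the jig's
- seat2 (a point): point in the jig where the centre of a seated bar's head lies in the slot at y = +48 mm: jig x = 26 mm, 32 mm up (the head has 3 mm play along x, 2 mm across); axes as the jig's
- keeper (a joint): keeper slide, m: 0 = home (steel bar over all head pockets, jig x = 1 to 35 mm, 47 to 56 mm up: no bar can go in or out), 0.055 = fully back towards the jig's +x (pockets open). Drags with about 2 N when the clamp is free; the tight clamp holds it against about 20 N
- keeper_grip (a point): point on the keeper's black upright grip tab, 14 mm thick along the jig's x, 40 mm along its y, from the keeper's top (56 mm up) to 90 mm up; this point lies 75 mm up at the tab's middle and moves with the keeper; axes as the jig's
- clamp_knob (a joint): clamp knob, rad: 0 = free (fully anticlockwise seen from above), 1.35 = fully tight (clockwise, end stop; may spring back 0.1 when let go); below 0.4 the keeper is free. Starts tight, takes about 0.2 N m; one turn of the wrist covers the whole range.
- clamp_knob_grip (a point): point on the knob's vertical axis at the height to grip it; the point turns with the knob: its grip bar, 42 x 14 mm and 32 mm tall (80 to 112 mm over the table), lies along this point's x axis (along the jig's x at joint 0); the point is 105 mm up
- bar0: steel drawbar, 90 g, 140 mm long along its x axis: square shank 16 x 16 mm, with a square head 24 x 24 mm, 12 mm long, at its +x end; origin on its axis at mid-length; any of its four sides may lie up. Lying on the table it rests on head and tail end, 2 degrees nose-up. May be absent.
- bar1: steel drawbar, 90 g, 140 mm long along its x axis: square shank 16 x 16 mm, with a square head 24 x 24 mm, 12 mm long, at its +x end; origin on its axis at mid-length; any of its four sides may lie up. Lying on the table it rests on head and tail end, 2 degrees nose-up. May be absent.
- bar2: steel drawbar, 90 g, 140 mm long along its x axis: square shank 16 x 16 mm, with a square head 24 x 24 mm, 12 mm long, at its +x end; origin on its axis at mid-length; any of its four sides may lie up. Lying on the table it rests on head and tail end, 2 degrees nose-up. May be absent.
- head0 (a point): centre of the head of bar0, 64 mm from its origin along +x
- head1 (a point): centre of the head of bar1, 64 mm from its origin along +x
- head2 (a point): centre of the head of bar2, 64 mm from its origin along +x
- tape_roll: bystander: roll of tape lying flat, 98 mm across, 24 mm high, origin under its centre
- thread_spool: bystander: upright thread spool, 31 mm across, 38 mm high, origin under its centre
- loupe: bystander: black watchmaker's loupe, 36 mm across, 26 mm high, origin under its centre
Mind the look-alikes: they are no part of the job. What is shaped like the bar1 but green is not meant. What is shaped like the bar0 but green is not meant.

How it is judged:
By the outcome, as a careful person would: the job done as asked, in the order asked, and still so for the second after the job is handed in, with the robot touching nothing.
Of bar0, bar1, bar2 only 2 to 3 are there at a start; the rules pass over those that are not, and their reading is None.
At some moment in a run one of bar0, bar1, bar2 may be knocked a few centimetres aside while the robot is not near it.
Once in a run the grip may slacken for a moment while it holds something.
It also fails if it takes over 210 s, if anything falls off the work surface, if the arm or the gripper's body presses on something with over 40 N, if the wrist force passes 120 N, or if a joint passes its speed limit or range.

## Working session

There is one attempt and no reset: what is moved stays moved. The work goes in short steps, Python scripts to look and compute and a shell command to move; the robot and the scene stay as the last step left them, time stands still between calls to the robot, and variables do not carry over. Pictures are saved under pics/ and viewed, at most 14 in all, crops included, and the job is handed in when it is done.

```bash
mkdir -p pics; cat > h.py <<'E'
import numpy as np, cv2
from station import r
def K(n):
    c=r.calibration(n); f=210/np.tan(np.radians(c['fovy'])/2)
    return np.array([[f,0,c['cx']],[0,f,c['cy']],[0,0,1.]]),np.array(c['dist_coeffs'],float),np.array(c['cam_to_world'],float)
def grab(n):
    k=K(n); p,d=r.grab_frame(n); return p,d,k
def save(p,f,s=None):
    cv2.imwrite('pics/'+f,cv2.cvtColor(p,cv2.COLOR_RGB2BGR))
def ray(k,uv):
    uv=np.array(uv,float).reshape(-1,1,2)
    n=cv2.undistortPoints(uv,k[0],k[1]).reshape(-1,2)
    d=np.c_[n[:,0],-n[:,1],-np.ones(len(n))]@k[2][:3,:3].T
    return k[2][:3,3],d
def onz(k,uv,z):
    o,d=ray(k,uv); t=(z-o[2])/d[:,2]; return o+t[:,None]*d
def cloud(k,D):
    v,u=np.mgrid[0:D.shape[0],0:D.shape[1]]
    o,d=ray(k,np.c_[u.ravel(),v.ravel()])
    P=o+d*D.ravel()[:,None]; P[D.ravel()==0]=np.nan
    return P.reshape(D.shape+(3,))
def proj(k,P):
    P=np.array(P,float).reshape(-1,3); R=k[2][:3,:3]; c=(P-k[2][:3,3])@R; c=c*[1,-1,-1]
    return cv2.projectPoints(c.reshape(-1,1,3),np.zeros(3),np.zeros(3),k[0],k[1])[0].reshape(-1,2)
E
python3 - <<'E'
from h import *
np.set_printoptions(precision=3,suppress=True)
for n in('top','side','wrist'):
    p,d,k=grab(n); save(p,n+'0.png'); print(n,k[0][0,0],k[1],k[2][:3,3],(d>0).mean()); 
    np.savez(n+'0.npz',p=p,d=d)
s=r.state(); print(s)
E
```

```text
top 395.34134188732577 [-0.013  0.     0.     0.     0.   ] [ 359.271   60.216 1350.296] 0.9961309523809524
side 447.4448777526689 [-0.116  0.     0.     0.     0.   ] [ 566.664 1129.732  689.595] 0.9960374149659864
wrist 371.93868486778183 [-0.078  0.     0.     0.     0.   ] [ 43.048 529.474 383.436] 0.9959523809523809
{'time_s': 0.15, 'q': array([ 1.117,  0.313,  1.498,  0.   ,  1.331, -0.223]), 'qvel': array([ 0.001, -0.001, -0.004, -0.001, -0.   ,  0.001]), 'joint_efforts': array([  0.001, -40.23 , -25.232,   0.069,   0.034,  -0.   ]), 'tool_pos': array([120.039, 510.925, 249.325]), 'tcp_rot': array([[-0.973,  0.229, -0.   ],
       [ 0.229,  0.973, -0.001],
       [ 0.   , -0.001, -1.   ]]), 'force': array([-0.089,  0.056, -0.82 ]), 'wrist_torque': array([ 0.019, -0.014,  0.012]), 'grasp_force': 0.0, 'width': 88.61307608914873}
```

View pics/top0.png

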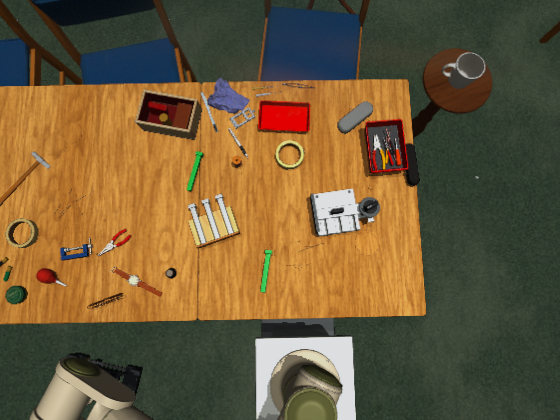

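View pics/side0.png

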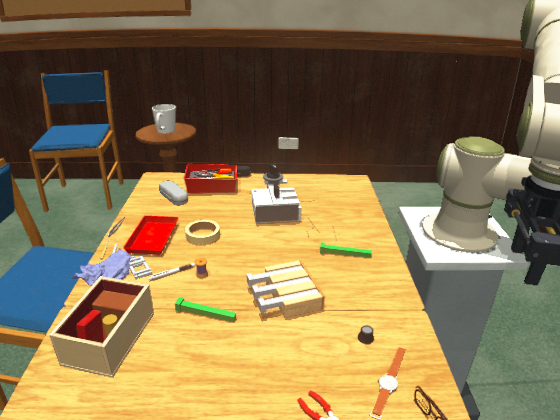

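Top view: rack with three bars around (214,222), with the heads pointing away (+x). Jig around (337,213) with its slots open towards the robot, and the knob at (368,207). The green decoys are at (195,171) and (265,270), the tape roll at (290,154), the spool at (237,162) and the loupe at (171,272).

```bash
python3 - <<'E'
from h import *
np.set_printoptions(precision=1,suppress=True)
z=np.load('top0.npz'); k=K('top'); P=cloud(k,z['d']); p=z['p'].astype(int)
H=P[...,2]
for n,(u0,u1,v0,v1) in dict(rack=(180,245,185,250),jig=(300,390,180,245)).items():
    S=P[v0:v1,u0:u1]; C=p[v0:v1,u0:u1]; h=S[...,2]
    print(n,'table',np.nanmedian(h[:3]), np.histogram(h,bins=[-10,8,15,22,27,32,37,42,47,52,57,62,70,85,100,120])[0])
    for lo,hi in ([(30,50)] if n=='rack' else [(38,52),(52,70),(75,97),(97,130)]):
        m=(h>lo)&(h<hi); q=S[m][:,:2].astype(np.float32)
        if len(q)>5: print(lo,hi,len(q),cv2.minAreaRect(q),q.mean(0))
S=P[185:250,180:245]; 
# bars: grey pixels
C=p[185:250,180:245]; hs=cv2.cvtColor(C.astype(np.uint8),cv2.COLOR_RGB2HSV)
m=((hs[...,1]<60)&(hs[...,2]>90)).astype(np.uint8)
n,l,st,ce=cv2.connectedComponentsWithStats(m)
for i in range(1,n):
    if st[i,4]>20:
        q=S[l==i]; print(st[i,4],cv2.minAreaRect(q[:,:2].astype(np.float32)),np.nanmedian(q[:,2]))
p=z['p']
a=cv2.resize(p[150:260,170:390],None,fx=3.6,fy=3.6,interpolation=cv2.INTER_CUBIC); save(a,'crop.png')
E
```

```text
rack table 1.1032293534649398 [2554   41   54   47   68  353  770  301   12    0    0    0    0    0
    0]
30 50 1471 ((541.4034423828125, 303.9178466796875), (147.0526885986328, 148.37110900878906), 18.618993759155273) [529.  300.3]
jig table -0.000429383897653679 [3513   25   78  177   52   27   69  510  437  261  206   82  252   65
   61]
38 52 1014 ((562.1827392578125, -132.47640991210938), (141.34957885742188, 190.83517456054688), 7.509225368499756) [ 568.7 -115.1]
52 70 549 ((567.11767578125, -144.6248321533203), (129.17637634277344, 218.881103515625), 6.440187931060791) [ 556.8 -110.2]
75 97 216 ((554.6879272460938, -176.05589294433594), (62.101810455322266, 158.43948364257812), 16.892131805419922) [ 563.4 -189.2]
97 130 62 ((567.7252197265625, -221.23501586914062), (14.053450584411621, 41.73462677001953), 25.733386993408203) [ 566.7 -219.8]
227 ((559.0692138671875, 257.0939636230469), (138.88633728027344, 22.229459762573242), 20.024391174316406) 37.36031688306582
225 ((542.6248779296875, 305.6302185058594), (139.40380859375, 23.1981258392334), 16.389827728271484) 36.67260430713236
232 ((528.0056762695312, 350.7289733886719), (139.31561279296875, 22.911779403686523), 17.873775482177734) 36.8766302120689
```

View pics/crop.png

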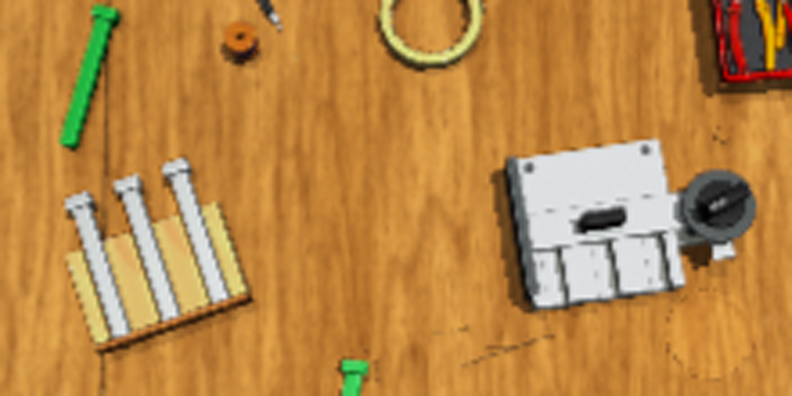

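```bash
cat >> h.py <<'E'
def need(x,y,z,yaw,s=None):
    "tool-frame slide (unit .5 m) at the present orientation, and turn about tool z (unit 90 deg) to reach yaw of tool x"
    s=s or r.state(); R=np.array(s['tcp_rot']); t=np.array(s['tool_pos'])
    sl=R.T@(np.array([x,y,z])-t)/500
    cur=np.degrees(np.arctan2(R[1,0],R[0,0])); a=-((yaw-cur+180)%360-180)/90
    print('t=%.1f pos'%s['time_s'],t.round(1),'yaw %.1f'%cur,'tilt',(R[:2,2]).round(3),'w %.1f g %.1f'%(s['width'],s['grasp_force']),'F',np.round(s['force'],1),'| SLIDE',sl.round(4),'TURN %.4f'%a)
E
python3 -m pendant '[{"slide":[-0.055,-0.055,0],"angular":[0,0,0],"gripper":0},{"slide":[-0.055,-0.055,0],"angular":[0,0,0],"gripper":0},{"slide":[-0.055,-0.055,0],"angular":[0,0,0],"gripper":0},{"slide":[-0.055,-0.055,0],"angular":[0,0,0],"gripper":0},{"slide":[-0.055,-0.055,0],"angular":[0,0,0],"gripper":0},{"slide":[-0.055,-0.055,0],"angular":[0,0,0],"gripper":0},{"slide":[-0.055,-0.055,0],"angular":[0,0,0],"gripper":0},{"slide":[-0.055,-0.055,0],"angular":[0,0,0],"gripper":0},{"slide":[-0.055,-0.055,0],"angular":[0,0,0],"gripper":0},{"slide":[-0.055,-0.055,0],"angular":[0,0,0],"gripper":0},{"slide":[-0.055,-0.055,0],"angular":[0,0,0],"gripper":0},{"slide":[-0.055,-0.055,0],"angular":[0,0,0],"gripper":0},{"slide":[-0.055,-0.055,0],"angular":[0,0,0],"gripper":0},{"slide":[-0.055,-0.055,0],"angular":[0,0,0],"gripper":0},{"slide":[-0.055,-0.055,0],"angular":[0,0,0],"gripper":0},{"slide":[-0.055,-0.055,0],"angular":[0,0,0],"gripper":0},{"slide":[-0.055,-0.055,0],"angular":[0,0,0],"gripper":0},{"slide":[-0.055,-0.055,0],"angular":[0,0,0],"gripper":0},{"slide":[-0.055,-0.055,0],"angular":[0,0,0],"gripper":0},{"slide":[-0.055,-0.055,0],"angular":[0,0,0],"gripper":0}]' 30
python3 -m pendant '[{"slide":[-0.055,-0.055,0],"angular":[0,0,0],"gripper":0},{"slide":[-0.055,-0.06,0],"angular":[0,0,0],"gripper":0},{"slide":[0,0,0],"angular":[0,0,0.079],"gripper":0},{"slide":[0,0,0],"angular":[0,0,0.079],"gripper":0},{"slide":[0,0,0],"angular":[0,0,0.079],"gripper":0},{"slide":[0,0,0],"angular":[0,0,0.079],"gripper":0},{"slide":[0,0,0],"angular":[0,0,0.079],"gripper":0},{"slide":[0,0,0],"angular":[0,0,0.079],"gripper":0},{"slide":[0,0,0],"angular":[0,0,0.079],"gripper":0},{"slide":[0,0,0],"angular":[0,0,0.079],"gripper":0},{"slide":[0,0,0],"angular":[0,0,0],"gripper":0},{"slide":[0,0,0],"angular":[0,0,0],"gripper":0}]'
python3 - <<'E'
from h import *
need(567,-221,250,110)
p,d,k=grab('wrist'); save(p,'w1.png'); np.savez('w1.npz',p=p,d=d,K=k[0],D=k[1],T=k[2])
E
```

```text
time_s: 1.82
tool_pos: [530.3, -152.0, 249.4]
tcp_rot: [[-0.973, 0.229, -0.0], [0.229, 0.973, 0.0], [0.0, 0.0, -1.0]]
force: [1.3, 0.0, -0.2]
width: 88.1
grasp_force: 0.0
time_s: 2.82
tool_pos: [570.0, -218.7, 249.5]
tcp_rot: [[-0.344, 0.939, -0.0], [0.939, 0.344, 0.0], [0.0, -0.0, -1.0]]
force: [-1.0, -0.5, -0.5]
width: 87.7
grasp_force: 0.0
t=2.8 pos [ 570.  -218.7  249.5] yaw 110.1 tilt [-0.  0.] w 87.7 g 0.0 F [-1.  -0.5 -0.5] | SLIDE [-0.0023 -0.0073 -0.0011] TURN 0.0013
```

View pics/w1.png

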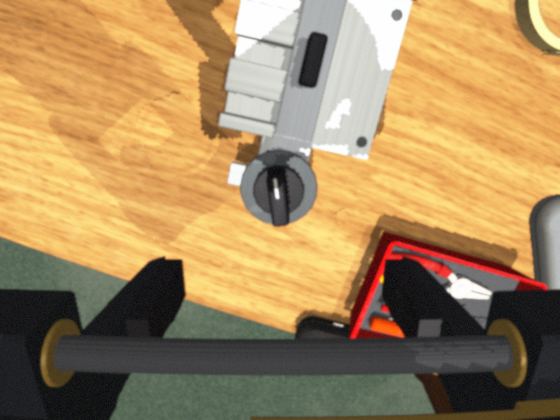

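Wrist view: the knob disc is at about (278,187), with its grip bar running from (274,165) to (281,222). The keeper tab is at (313,60), the jig's near edges run from (360,157) to (220,125), and the -x face is on the left. Measuring from the depth.

```bash
python3 - <<'E'
from h import *
np.set_printoptions(precision=1,suppress=True)
z=np.load('w1.npz'); k=(z['K'],z['D'],z['T']); P=cloud(k,z['d']); p=z['p']
Q=P[:235,200:420]; h=Q[...,2]
print(np.histogram(h,bins=[-10,-3,3,10,18,22,28,40,44,48,52,54,58,64,70,76,82,88,92,100,108,116,140]))
for nm,lo,hi in(('knobbar',107,118),('tab',86,94),('knobdisc',70,86),('rail/keeper',50,60),('top',43,49)):
    m=(h>lo)&(h<hi); m=cv2.morphologyEx(m.astype(np.uint8),cv2.MORPH_OPEN,np.ones((3,3)))
    n,l,st,ce=cv2.connectedComponentsWithStats(m)
    for i in range(1,n):
        if st[i,4]>60:
            q=Q[l==i]; print(nm,st[i,4],cv2.minAreaRect(q[:,:2].astype(np.float32)),q.mean(0),ce[i]+[200,0])
# screws at the plate corners and jig -y edge line
E
```

```text
(array([  184, 22528,    15,   103,   252,  2589,   153,   999, 13470,
          42,  1101,  4398,    17,    19,  2404,  1056,   517,   628,
          47,    67,   902,     0]), array([-10,  -3,   3,  10,  18,  22,  28,  40,  44,  48,  52,  54,  58,
        64,  70,  76,  82,  88,  92, 100, 108, 116, 140]))
knobbar 916 ((567.94775390625, -223.3993682861328), (13.958861351013184, 41.04659652709961), 26.81327247619629) [ 567.7 -222.6  110.7] [277.9 199.7]
tab 925 ((557.0255126953125, -116.54606628417969), (14.043623924255371, 38.860557556152344), 7.185375213623047) [ 557.  -116.1   88.4] [313.2  58.6]
knobdisc 3536 ((567.6342163085938, -222.77801513671875), (67.07714080810547, 65.02969360351562), 22.450803756713867) [ 566.8 -219.5   75.6] [278.7 184.1]
rail/keeper 5188 ((559.0271606445312, -130.14830017089844), (34.518428802490234, 134.1188201904297), 7.534228801727295) [ 558.9 -130.3   54.7] [306.5  77.8]
rail/keeper 304 ((528.5949096679688, -228.45977783203125), (14.212221145629883, 19.976238250732422), 4.817559242248535) [ 528.1 -227.6   54.4] [235.8 172.5]
top 2089 ((512.1976928710938, -98.21427917480469), (51.16921615600586, 28.37614631652832), 7.601490020751953) [512.2 -98.4  45.2] [267.1  22.6]
top 9574 ((601.570068359375, -111.44143676757812), (54.83375930786133, 139.68789672851562), 7.378304958343506) [ 601.9 -111.1   45.2] [359.8  74.8]
top 1922 ((518.0051879882812, -145.69503784179688), (51.50360107421875, 27.925628662109375), 6.881801605224609) [ 518.1 -145.5   45.2] [255.4  79.6]
top 758 ((523.372802734375, -185.6205596923828), (51.08316421508789, 12.120939254760742), 6.946739673614502) [ 523.4 -185.4   45.2] [246.5 125.3]
```

```bash

python3 -m pendant '[{"slide":[-0.0067,-0.0067,0],"angular":[0,0,-0.0744],"gripper":0.5},{"slide":[0,0,0.06],"angular":[0,0,0],"gripper":0.5},{"slide":[0,0,0.06],"angular":[0,0,0],"gripper":0.5},{"slide":[0,0,0.06],"angular":[0,0,0],"gripper":0.5},{"slide":[0,0,0.06],"angular":[0,0,0],"gripper":0.5},{"slide":[0,0,0.04],"angular":[0,0,0],"gripper":0.5},{"slide":[0,0,0.025],"angular":[0,0,0],"gripper":0.5},{"slide":[0,0,0],"angular":[0,0,0],"gripper":0.5}]' 40
python3 -c "
from h import *
need(567.8,-223,97,116.8)"
python3 -m pendant '[{"slide":[0,0,0],"angular":[0,0,0],"gripper":1},{"slide":[0,0,0],"angular":[0,0,0],"gripper":1},{"slide":[0,0,0],"angular":[0,0,0],"gripper":1},{"slide":[0,0,0],"angular":[0,0,0],"gripper":1},{"slide":[0,0,0],"angular":[0,0,0],"gripper":1},{"slide":[0,0,0],"angular":[0,0,0],"gripper":1}]' 40
python3 -c "
from h import *
need(567.8,-223,97,187.4)"
```

```text
time_s: 3.53
tool_pos: [566.9, -222.3, 94.3]
tcp_rot: [[-0.45, 0.893, -0.004], [0.893, 0.45, 0.003], [0.004, -0.003, -1.0]]
force: [-0.7, -0.0, -0.3]
width: 43.8
grasp_force: 0.0
t=3.5 pos [ 566.9 -222.3   94.3] yaw 116.8 tilt [-0.004  0.003] w 43.8 g 0.0 F [-0.7 -0.  -0.3] | SLIDE [-0.002   0.001  -0.0054] TURN -0.0005
time_s: 4.03
tool_pos: [567.3, -223.7, 98.1]
tcp_rot: [[-0.448, 0.894, -0.002], [0.894, 0.448, -0.001], [-0.0, -0.002, -1.0]]
force: [-8.1, -2.8, 5.9]
width: 13.7
grasp_force: 40.0
t=4.0 pos [ 567.3 -223.7   98.1] yaw 116.6 tilt [-0.002 -0.001] w 13.7 g 40.0 F [-8.1 -2.8  5.9] | SLIDE [0.0009 0.0015 0.0023] TURN -0.7863
```

```bash

python3 -m pendant '[{"slide":[0,0,0],"angular":[0,0,-0.07],"gripper":1},{"slide":[0,0,0],"angular":[0,0,-0.07],"gripper":1},{"slide":[0,0,0],"angular":[0,0,-0.07],"gripper":1},{"slide":[0,0,0],"angular":[0,0,-0.07],"gripper":1},{"slide":[0,0,0],"angular":[0,0,-0.07],"gripper":1},{"slide":[0,0,0],"angular":[0,0,-0.07],"gripper":1},{"slide":[0,0,0],"angular":[0,0,-0.07],"gripper":1},{"slide":[0,0,0],"angular":[0,0,-0.07],"gripper":1},{"slide":[0,0,0],"angular":[0,0,-0.07],"gripper":1},{"slide":[0,0,0],"angular":[0,0,-0.07],"gripper":1},{"slide":[0,0,0],"angular":[0,0,-0.07],"gripper":1},{"slide":[0,0,0],"angular":[0,0,-0.01],"gripper":1},{"slide":[0,0,0],"angular":[0,0,0],"gripper":1},{"slide":[0,0,0],"angular":[0,0,0],"gripper":1}]' 40
python3 -c "
from h import *
need(567.8,-223,97,187.4)
print(r.state()['wrist_torque'])"
python3 -m pendant '[{"slide":[0,0,0],"angular":[0,0,0],"gripper":0.5},{"slide":[0,0,0],"angular":[0,0,0],"gripper":0.4},{"slide":[0,0,0],"angular":[0,0,0],"gripper":0.4},{"slide":[0,0,-0.05],"angular":[0,0,0],"gripper":0},{"slide":[0,0,-0.05],"angular":[0,0,0],"gripper":0},{"slide":[0,0,0],"angular":[0,0,0],"gripper":0},{"slide":[0,0,0],"angular":[0,0,0],"gripper":0}]' 40
python3 -c "
from h import *
need(557.0,-116.5,74,187.4)
p,d,k=grab('wrist'); save(p,'w2.png'); P=cloud(k,d);h=P[...,2]
m=(h>107)&(h<116)&(P[...,1]<-190)&(P[...,1]>-260)&(np.abs(P[...,0]-568)<40); q=P[m]; print(m.sum(), m.sum()>5 and cv2.minAreaRect(q[:,:2].astype(np.float32)))"
```

```text
time_s: 5.2
tool_pos: [567.1, -224.0, 98.1]
tcp_rot: [[-0.993, -0.118, -0.002], [-0.118, 0.993, -0.002], [0.002, -0.001, -1.0]]
force: [-8.6, -4.8, 5.7]
width: 13.6
grasp_force: 40.0
t=5.2 pos [ 567.1 -224.    98.1] yaw -173.2 tilt [-0.002 -0.002] w 13.6 g 40.0 F [-8.6 -4.8  5.7] | SLIDE [-0.0015  0.0019  0.0022] TURN -0.0067
[-0.61778533  1.36823475 -0.03237772]
time_s: 5.78
tool_pos: [568.6, -223.1, 148.3]
tcp_rot: [[-0.993, -0.119, 0.002], [-0.119, 0.993, -0.001], [-0.002, -0.002, -1.0]]
force: [-0.5, 0.2, -0.6]
width: 58.0
grasp_force: 0.0
t=5.8 pos [ 568.6 -223.1  148.3] yaw -173.2 tilt [ 0.002 -0.001] w 58.0 g 0.0 F [-0.5  0.2 -0.6] | SLIDE [-0.0019  0.2147  0.1483] TURN -0.0065
2041 ((567.5379638671875, -224.11328125), (42.04891586303711, 13.693891525268555), 7.332713603973389)
```

```bash

python3 -m pendant '[{"slide":[-0.0019,0.07,0],"angular":[0,0,-0.0065],"gripper":0},{"slide":[0,0.07,0],"angular":[0,0,0],"gripper":0},{"slide":[0,0.0747,0],"angular":[0,0,0],"gripper":0},{"slide":[0,0,0],"angular":[0,0,0],"gripper":0},{"slide":[0,0,0.05],"angular":[0,0,0],"gripper":0},{"slide":[0,0,0.05],"angular":[0,0,0],"gripper":0},{"slide":[0,0,0.04],"angular":[0,0,0],"gripper":0},{"slide":[0,0,0.008],"angular":[0,0,0],"gripper":0},{"slide":[0,0,0],"angular":[0,0,0],"gripper":0.5},{"slide":[0,0,0],"angular":[0,0,0],"gripper":1},{"slide":[0,0,0],"angular":[0,0,0],"gripper":1},{"slide":[0,0,0],"angular":[0,0,0],"gripper":1},{"slide":[0,0,0],"angular":[0,0,0],"gripper":1}]' 30
python3 -m pendant '[{"slide":[-0.02,0,0],"angular":[0,0,0],"gripper":1},{"slide":[-0.02,0,0],"angular":[0,0,0],"gripper":1},{"slide":[-0.02,0,0],"angular":[0,0,0],"gripper":1},{"slide":[-0.02,0,0],"angular":[0,0,0],"gripper":1},{"slide":[-0.02,0,0],"angular":[0,0,0],"gripper":1},{"slide":[-0.01,0,0],"angular":[0,0,0],"gripper":1},{"slide":[0,0,0],"angular":[0,0,0],"gripper":1},{"slide":[0,0,0],"angular":[0,0,0],"gripper":1}]' 30
python3 -c "
from h import *
need(557.0+55*.9917,-116.5+55*.1288,74,187.4)"
```

```text
time_s: 6.92
tool_pos: [556.0, -116.5, 74.1]
tcp_rot: [[-0.992, -0.128, 0.001], [-0.128, 0.992, -0.001], [-0.001, -0.001, -1.0]]
force: [-0.7, 0.5, -0.9]
width: 57.3
grasp_force: 0.0
time_s: 7.58
tool_pos: [610.0, -109.3, 73.3]
tcp_rot: [[-0.992, -0.129, -0.0], [-0.129, 0.992, -0.0], [0.0, -0.0, -1.0]]
force: [0.0, -1.1, 0.6]
width: 3.5
grasp_force: 0.0
t=7.6 pos [ 610.  -109.3   73.3] yaw -172.6 tilt [-0. -0.] w 3.5 g 0.0 F [ 0.  -1.1  0.6] | SLIDE [-0.0031 -0.0006 -0.0014] TURN -0.0002
```

```bash

python3 -m pendant '[{"slide":[0,0,-0.07],"angular":[0,0,0],"gripper":0},{"slide":[0.07,0,-0.07],"angular":[0,0,0],"gripper":0},{"slide":[0.07,0,0],"angular":[0,0,0],"gripper":0},{"slide":[0,0,0],"angular":[0,0,0],"gripper":0},{"slide":[0,0,0],"angular":[0,0,0],"gripper":0}]' 30
cat >> h.py <<'E'
O=np.array([534.4,-119.5]);U=np.array([.9917,.1288]);V=np.array([-.1288,.9917])
def jig(x,y): return O+x*U+y*V
def tojig(q): q=np.asarray(q)[...,:2]-O; return np.stack([q@U,q@V],-1)
def tab(n='wrist'):
    p,d,k=grab(n); P=cloud(k,d); j=tojig(P); h=P[...,2]
    m=(h>84)&(h<94)&(abs(j[...,1])<30)&(j[...,0]>0)&(j[...,0]<110); q=P[m]
    if m.sum()>5:
        a=cv2.minAreaRect(q[:,:2].astype(np.float32)); print('tab',m.sum(),a,'jig',tojig(a[0]).round(1))
    return p,d,k,P
E
python3 -c "
from h import *
p=tab()[0]; need(557,-116.5,74,187.4)"
```

```text
time_s: 8.0
tool_pos: [544.9, -117.7, 138.3]
tcp_rot: [[-0.992, -0.127, -0.0], [-0.127, 0.992, 0.0], [0.0, 0.0, -1.0]]
force: [0.4, 0.3, 0.3]
width: 34.9
grasp_force: 0.0
tab 1752 ((556.7916259765625, -116.48583221435547), (14.61829662322998, 40.025577545166016), 7.471945285797119) jig [22.6  0.1]
t=8.1 pos [ 546.  -117.8  138.2] yaw -172.7 tilt [ 0.001 -0.   ] w 38.7 g 0.0 F [-0.   0.7  0.6] | SLIDE [-2.200e-02 -1.000e-04  1.283e-01] TURN -0.0008
```

```bash

python3 -m pendant '[{"slide":[-0.022,0,0],"angular":[0,0,0],"gripper":0.1},{"slide":[0,0,0],"angular":[0,0,0],"gripper":0.1},{"slide":[0,0,0],"angular":[0,0,0],"gripper":0.1},{"slide":[0,0,0],"angular":[0,0,0],"gripper":0.1},{"slide":[0,0,0.05],"angular":[0,0,0],"gripper":0.1},{"slide":[0,0,0.05],"angular":[0,0,0],"gripper":0.1},{"slide":[0,0,0.028],"angular":[0,0,0],"gripper":0.1},{"slide":[0,0,0],"angular":[0,0,0],"gripper":1},{"slide":[0,0,0],"angular":[0,0,0],"gripper":1},{"slide":[0,0,0],"angular":[0,0,0],"gripper":1},{"slide":[0,0,0],"angular":[0,0,0],"gripper":1},{"slide":[0,0,0],"angular":[0,0,0],"gripper":1},{"slide":[0,0,0],"angular":[0,0,0],"gripper":1},{"slide":[0,0,0],"angular":[0,0,0],"gripper":1},{"slide":[0,0,0],"angular":[0,0,0],"gripper":1},{"slide":[0,0,0],"angular":[0,0,0],"gripper":1},{"slide":[0,0,0],"angular":[0,0,0],"gripper":1}]' 30
```

```text
time_s: 9.47
tool_pos: [557.4, -116.5, 74.3]
tcp_rot: [[-0.992, -0.128, 0.001], [-0.128, 0.992, -0.001], [-0.001, -0.001, -1.0]]
force: [-1.9, -0.8, 5.4]
width: 39.7
grasp_force: 30.0
```

Gripped. Next I push it back.

```bash

python3 -m pendant '[{"slide":[-0.016,0,0],"angular":[0,0,0],"gripper":1},{"slide":[-0.02,0,0],"angular":[0,0,0],"gripper":1},{"slide":[-0.02,0,0],"angular":[0,0,0],"gripper":1},{"slide":[-0.02,0,0],"angular":[0,0,0],"gripper":1},{"slide":[-0.018,0,0],"angular":[0,0,0],"gripper":1},{"slide":[-0.012,0,0],"angular":[0,0,0],"gripper":1},{"slide":[-0.006,0,0],"angular":[0,0,0],"gripper":1},{"slide":[0,0,0],"angular":[0,0,0],"gripper":1},{"slide":[0,0,0],"angular":[0,0,0],"gripper":1}]' 30
python3 -m pendant '[{"slide":[0,0,0],"angular":[0,0,0],"gripper":0.3},{"slide":[0,0,0],"angular":[0,0,0],"gripper":0.3},{"slide":[0,0,0],"angular":[0,0,0],"gripper":0.3},{"slide":[0,0,-0.07],"angular":[0,0,0],"gripper":0.3},{"slide":[0.06,0,-0.07],"angular":[0,0,0],"gripper":0.3},{"slide":[0.07,0,-0.07],"angular":[0,0,0],"gripper":0.3},{"slide":[0,0,0],"angular":[0,0,0],"gripper":0.3}]' 30
python3 -c "
from h import *
p,d,k,P=tab(); save(p,'w3.png'); need(557,-116.5,74,187.4)"
```

```text
time_s: 10.22
tool_pos: [609.1, -109.8, 73.8]
tcp_rot: [[-0.992, -0.129, -0.011], [-0.129, 0.992, -0.0], [0.011, 0.001, -1.0]]
force: [-25.4, -4.8, 16.3]
width: 39.8
grasp_force: 30.0
time_s: 10.8
tool_pos: [555.6, -116.9, 175.4]
tcp_rot: [[-0.992, -0.128, 0.007], [-0.128, 0.992, -0.003], [-0.006, -0.004, -1.0]]
force: [-0.4, -0.8, 0.6]
width: 61.3
grasp_force: 0.0
tab 1119 ((606.085693359375, -110.42060852050781), (13.972182273864746, 39.89505386352539), 7.8949174880981445) jig [72.3 -0.2]
t=10.8 pos [ 556.5 -116.6  172.9] yaw -172.7 tilt [ 0.005 -0.002] w 61.5 g 0.0 F [ 0.4  0.4 -0.2] | SLIDE [-1.000e-04  7.000e-04  1.977e-01] TURN -0.0006
```

View pics/w3.png

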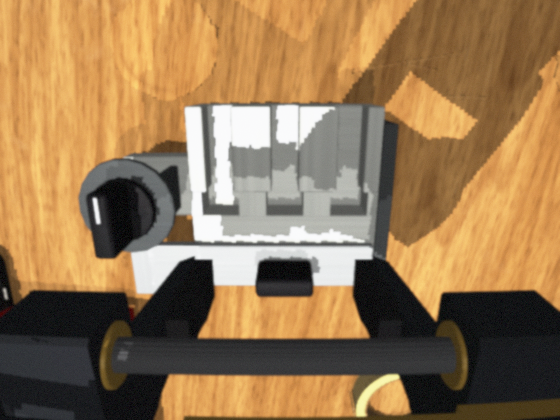

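The keeper is back and the pockets are open. Next I check whether it went the full 55 mm, since the tab only shows about 50.

```bash

python3 -c "
from h import *
np.set_printoptions(precision=1,suppress=True)
p,d,k,P=tab(); j=tojig(P);h=P[...,2]
m=(h>52)&(h<59)&(abs(j[...,1])<60)&(j[...,0]>-60)&(j[...,0]<130)
print(m.sum(),np.percentile(j[m],[1,5,50,95,99],axis=0),np.median(h[m]))
m=(h>43)&(h<49)&(abs(j[...,1])<60)&(j[...,0]>-80)&(j[...,0]<130)
print(m.sum(),np.percentile(j[m],[.5,5,50,95,99.5],axis=0),np.median(h[m]))
p,d,k,P=tab('top')
"
```

```text
tab 1136 ((605.9503173828125, -110.3125), (13.638867378234863, 39.840782165527344), 7.991306781768799) jig [72.1 -0.1]
4660 [[ 55.7 -57.4]
 [ 56.2 -51.7]
 [ 66.5  -0.6]
 [ 87.1  50.8]
 [ 89.2  57.4]] 54.54708323491691
13189 [[-44.8 -59.6]
 [-40.2 -49.8]
 [  9.2   0.2]
 [ 54.1  50.8]
 [ 56.8  59.6]] 45.07948362425884
```

Keeper plate at jig x 56–89 means it is fully back. On to the rack.

```bash

python3 -m pendant '[{"slide":[-0.013,0.07,-0.0095],"angular":[0,0,0],"gripper":0.2},{"slide":[-0.013,0.07,-0.0095],"angular":[0,0,0],"gripper":0.2},{"slide":[-0.013,0.07,-0.0095],"angular":[0,0,0],"gripper":0.2},{"slide":[-0.013,0.07,-0.0095],"angular":[0,0,0],"gripper":0.2},{"slide":[-0.013,0.07,-0.0095],"angular":[0,0,0],"gripper":0.2},{"slide":[-0.013,0.07,-0.0095],"angular":[0,0,0],"gripper":0.2},{"slide":[-0.013,0.07,-0.0095],"angular":[0,0,0],"gripper":0.2},{"slide":[-0.013,0.07,-0.0095],"angular":[0,0,0],"gripper":0.2},{"slide":[-0.013,0.07,-0.0095],"angular":[0,0,0],"gripper":0.3},{"slide":[-0.013,0.07,-0.0095],"angular":[0,0,0],"gripper":0.4},{"slide":[-0.013,0.07,-0.0095],"angular":[0,0,0],"gripper":0.5},{"slide":[-0.013,0.07,-0.0095],"angular":[0,0,0],"gripper":0.6},{"slide":[0,0,0],"angular":[0,0,-0.0605],"gripper":0.68},{"slide":[0,0,0],"angular":[0,0,-0.0605],"gripper":0.68},{"slide":[0,0,0],"angular":[0,0,0],"gripper":0.68},{"slide":[0,0,0],"angular":[0,0,0],"gripper":0.68}]' 50
cat >> h.py <<'E'
def bars(n='wrist',box=((350,750),(0,450)),name=None,zr=(6,60),amin=150):
    p,d,k=grab(n); P=cloud(k,d); h=P[...,2]; hs=cv2.cvtColor(p,cv2.COLOR_RGB2HSV)
    if name: save(p,name)
    m=(hs[...,1]<60)&(hs[...,2]>90)&(h>zr[0])&(h<zr[1])&(P[...,0]>box[0][0])&(P[...,0]<box[0][1])&(P[...,1]>box[1][0])&(P[...,1]<box[1][1])
    m[360:]&=n!='wrist'
    m=cv2.morphologyEx(m.astype(np.uint8),cv2.MORPH_OPEN,np.ones((3,3)))
    N,l,st,ce=cv2.connectedComponentsWithStats(m)
    for i in range(1,N):
        if st[i,4]>amin:
            q=P[l==i]; a=cv2.minAreaRect(q[:,:2].astype(np.float32)); (w,hh)=a[1]; ang=a[2] if w>hh else a[2]-90
            print('bar px',st[i,4],ce[i].round(),'c',np.round(a[0],1),'size',np.round(a[1],1),'yaw %.1f'%ang,'z',np.nanpercentile(q[:,2],[10,50,90]).round(1))
    return p,P,l
E
python3 -c "
from h import *
bars(name='w4.png'); need(580,310,230,198.2)"
```

```text
time_s: 12.28
tool_pos: [580.0, 310.6, 224.9]
tcp_rot: [[-0.95, -0.311, -0.002], [-0.311, 0.95, -0.001], [0.003, 0.0, -1.0]]
force: [-0.0, -1.1, 0.4]
width: 28.0
grasp_force: 0.0
bar px 3354 [232. 135.] c [559.1 257.2] size [139.2  23.9] yaw 18.3 z [33.5 35.1 37.1]
bar px 3179 [287. 135.] c [543.6 303.1] size [139.8  22.7] yaw 17.8 z [34.1 35.2 37.4]
bar px 3212 [342. 136.] c [528.6 347.1] size [138.7  23.7] yaw 19.0 z [33.9 35.2 37.3]
t=12.3 pos [580.  310.4 225.4] yaw -161.9 tilt [-0.002 -0.001] w 28.0 g 0.0 F [ 0.2 -0.2  1.4] | SLIDE [ 0.0003 -0.0007 -0.0092] TURN -0.0012
```

View pics/w4.png

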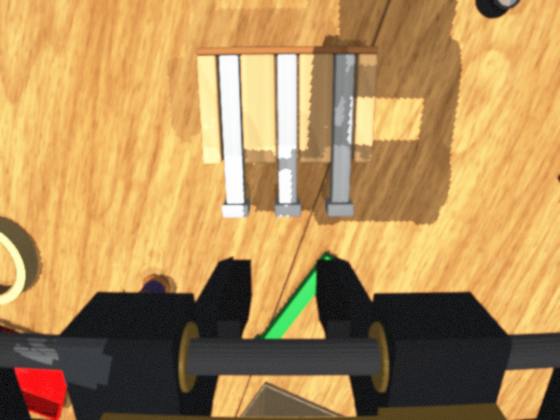

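Three bars with heads at (235,210), (288,210) and (340,210), all 48 mm apart with top faces at 36 mm, as expected. I start with the right-most one, which is left in the picture.

```bash

python3 -m pendant '[{"slide":[-0.0072,-0.044,0.03],"angular":[0,0,-0.003],"gripper":0.68},{"slide":[0,-0.044,0.05],"angular":[0,0,0],"gripper":0.68},{"slide":[0,0,0.07],"angular":[0,0,0],"gripper":0.68},{"slide":[0,0,0.07],"angular":[0,0,0],"gripper":0.68},{"slide":[0,0,0.06],"angular":[0,0,0],"gripper":0.68},{"slide":[0,0,0],"angular":[0,0,0],"gripper":0.68}]' 50
python3 -c "
from h import *
need(597.1,269.8,30,198.4)"
```

```text
time_s: 12.83
tool_pos: [594.5, 268.4, 80.1]
tcp_rot: [[-0.949, -0.315, -0.011], [-0.315, 0.949, -0.003], [0.011, 0.001, -1.0]]
force: [-0.7, 0.3, -1.0]
width: 28.4
grasp_force: 0.0
t=12.8 pos [594.5 268.4  80.1] yaw -161.6 tilt [-0.011 -0.003] w 28.4 g 0.0 F [-0.7  0.3 -1. ] | SLIDE [-0.0069  0.0009  0.1001] TURN -0.0005
```

```bash

python3 -m pendant '[{"slide":[0,0,0.04],"angular":[0,0,0],"gripper":0.68},{"slide":[0,0,0.04],"angular":[0,0,0],"gripper":0.68},{"slide":[0,0,0.02],"angular":[0,0,0],"gripper":0.68},{"slide":[0,0,0.008],"angular":[0,0,0],"gripper":0.68},{"slide":[0,0,0],"angular":[0,0,0],"gripper":0.68},{"slide":[0,0,0],"angular":[0,0,0],"gripper":0.68}]' 50
python3 -c "
from h import *
need(597.1,269.8,30,198.4)"
python3 -m pendant '[{"slide":[0,0,0],"angular":[0,0,0],"gripper":1},{"slide":[0,0,0],"angular":[0,0,0],"gripper":1},{"slide":[0,0,0],"angular":[0,0,0],"gripper":1},{"slide":[0,0,0],"angular":[0,0,0],"gripper":1},{"slide":[0,0,0],"angular":[0,0,0],"gripper":1}]' 50
```

```text
time_s: 13.33
tool_pos: [598.0, 269.8, 34.2]
tcp_rot: [[-0.948, -0.317, 0.002], [-0.317, 0.948, 0.0], [-0.002, -0.0, -1.0]]
force: [0.4, -0.1, -0.1]
width: 27.8
grasp_force: 0.0
t=13.3 pos [598.  269.8  34.2] yaw -161.5 tilt [0.002 0.   ] w 27.8 g 0.0 F [ 0.4 -0.1 -0.1] | SLIDE [0.0017 0.0005 0.0084] TURN 0.0012
time_s: 13.75
tool_pos: [597.8, 269.8, 33.7]
tcp_rot: [[-0.948, -0.318, 0.002], [-0.318, 0.948, 0.0], [-0.002, -0.0, -1.0]]
force: [0.3, 1.3, 4.8]
width: 15.3
grasp_force: 50.0
```

```bash

python3 -m pendant '[{"slide":[0,0,-0.02],"angular":[0,0,0],"gripper":1},{"slide":[0,0,-0.03],"angular":[0,0,0],"gripper":1},{"slide":[0,0,-0.03],"angular":[0,0,0],"gripper":1},{"slide":[0,0,-0.03],"angular":[0,0,0],"gripper":1},{"slide":[0,0,-0.03],"angular":[0,0,0],"gripper":1},{"slide":[0.023,-0.05,0],"angular":[0,0,0],"gripper":1},{"slide":[0.023,-0.05,0],"angular":[0,0,0],"gripper":1},{"slide":[0.023,-0.05,0],"angular":[0,0,0],"gripper":1},{"slide":[0.023,-0.05,0],"angular":[0,0,0],"gripper":1},{"slide":[0.023,-0.05,0],"angular":[0,0,0],"gripper":1},{"slide":[0.024,-0.05,0],"angular":[0,0,0],"gripper":1},{"slide":[0,0,0.02],"angular":[0,0,0.041],"gripper":1},{"slide":[0,0,0.03],"angular":[0,0,0.041],"gripper":1},{"slide":[0,0,0.03],"angular":[0,0,0.041],"gripper":1},{"slide":[0,0,0.03],"angular":[0,0,0],"gripper":1},{"slide":[0,0,0.03],"angular":[0,0,0],"gripper":1},{"slide":[0,0,0],"angular":[0,0,0],"gripper":1},{"slide":[0,0,0],"angular":[0,0,0],"gripper":1}]' 50
python3 -c "
from h import *
need(579.7,105.2,18,187.4)"
```

```text
time_s: 15.25
tool_pos: [578.6, 105.4, 32.4]
tcp_rot: [[-0.992, -0.13, -0.002], [-0.13, 0.992, 0.0], [0.002, 0.0, -1.0]]
force: [1.4, 1.0, -0.3]
width: 15.8
grasp_force: 50.0
t=15.2 pos [578.6 105.4  32.4] yaw -172.5 tilt [-0.002  0.   ] w 15.8 g 50.0 F [ 1.4  1.  -0.3] | SLIDE [-0.0022 -0.0006  0.0288] TURN 0.0008
```

```bash

python3 -m pendant '[{"slide":[0,0,0.012],"angular":[0,0,0],"gripper":1},{"slide":[0,0,0.01],"angular":[0,0,0],"gripper":1},{"slide":[0,0,0.006],"angular":[0,0,0],"gripper":1},{"slide":[0,0,0],"angular":[0,0,0],"gripper":1},{"slide":[0,0,0],"angular":[0,0,0],"gripper":1}]' 50
python3 -m pendant '[{"slide":[0,0,0],"angular":[0,0,0],"gripper":0.7},{"slide":[0,0,0],"angular":[0,0,0],"gripper":0.7},{"slide":[0,0,0],"angular":[0,0,0],"gripper":0.68},{"slide":[0,0,-0.06],"angular":[0,0,0],"gripper":0.68},{"slide":[0,0,-0.08],"angular":[0,0,0],"gripper":0.68},{"slide":[0,0,-0.08],"angular":[0,0,0],"gripper":0.68},{"slide":[0,0,-0.08],"angular":[0,0,0],"gripper":0.68},{"slide":[0,0,-0.06],"angular":[0,0,0],"gripper":0.68},{"slide":[0,0,0],"angular":[0,0,0],"gripper":0.68},{"slide":[0,0,0],"angular":[0,0,0],"gripper":0.68}]' 50
python3 -c "
from h import *
bars(name='w5.png',box=((400,700),(0,200)))
need(492.4,93.8,15,187.4)"
```

```text
time_s: 15.67
tool_pos: [579.1, 105.4, 18.8]
tcp_rot: [[-0.992, -0.13, -0.0], [-0.13, 0.992, -0.0], [0.0, -0.0, -1.0]]
force: [0.1, 0.2, -1.4]
width: 15.6
grasp_force: 50.0
time_s: 16.5
tool_pos: [579.6, 105.4, 200.4]
tcp_rot: [[-0.992, -0.13, 0.003], [-0.13, 0.992, -0.0], [-0.003, -0.001, -1.0]]
force: [-0.5, 0.1, -0.3]
width: 28.5
grasp_force: 0.0
bar px 3235 [284. 130.] c [539.   99.4] size [138.9  22.9] yaw 7.7 z [15.2 17.2 21.6]
t=16.6 pos [578.9 105.4 198.6] yaw -172.5 tilt [-0. -0.] w 28.3 g 0.0 F [ 0.  -0.  -0.9] | SLIDE [ 0.1745 -0.0004  0.3671] TURN 0.0008
```

```bash

python3 -m pendant '[{"slide":[0.07,-0.001,0.05],"angular":[0,0,0],"gripper":0.68},{"slide":[0.07,-0.001,0.05],"angular":[0,0,0],"gripper":0.68},{"slide":[0.0355,0,0.06],"angular":[0,0,0],"gripper":0.68},{"slide":[0,0,0.06],"angular":[0,0,0],"gripper":0.68},{"slide":[0,0,0.06],"angular":[0,0,0],"gripper":0.68},{"slide":[0,0,0.04],"angular":[0,0,0],"gripper":0.68},{"slide":[0,0,0.03],"angular":[0,0,0],"gripper":0.68},{"slide":[0,0,0.015],"angular":[0,0,0],"gripper":0.68},{"slide":[0,0,0],"angular":[0,0,0],"gripper":0.68},{"slide":[0,0,0],"angular":[0,0,0],"gripper":0.68}]' 50
python3 -c "
from h import *
need(491.4,93.1,12.5,187.6)"
```

```text
time_s: 17.38
tool_pos: [494.1, 93.3, 17.6]
tcp_rot: [[-0.992, -0.13, -0.001], [-0.13, 0.992, 0.0], [0.001, 0.0, -1.0]]
force: [0.1, -0.6, 1.0]
width: 28.1
grasp_force: 0.0
t=17.4 pos [494.1  93.3  17.6] yaw -172.5 tilt [-0.001  0.   ] w 28.1 g 0.0 F [ 0.1 -0.6  1. ] | SLIDE [0.0054 0.0004 0.0102] TURN -0.0015
```

```bash

python3 -m pendant '[{"slide":[0.0054,0,0.008],"angular":[0,0,-0.0015],"gripper":0.68},{"slide":[0,0,0],"angular":[0,0,0],"gripper":0.68},{"slide":[0,0,0],"angular":[0,0,0],"gripper":0.68},{"slide":[0,0,0],"angular":[0,0,0],"gripper":1},{"slide":[0,0,0],"angular":[0,0,0],"gripper":1},{"slide":[0,0,0],"angular":[0,0,0],"gripper":1},{"slide":[0,0,0],"angular":[0,0,0],"gripper":1},{"slide":[0,0,0],"angular":[0,0,0],"gripper":1},{"slide":[0,0,-0.02],"angular":[0,0,0],"gripper":1},{"slide":[0,0,-0.03],"angular":[0,0,0],"gripper":1},{"slide":[0,0,-0.04],"angular":[0,0,0],"gripper":1},{"slide":[0,0,-0.04],"angular":[0,0,0],"gripper":1},{"slide":[0,0,-0.04],"angular":[0,0,0],"gripper":1},{"slide":[0,0,-0.02],"angular":[0,0,0],"gripper":1},{"slide":[0,0,0],"angular":[0,0,0],"gripper":1},{"slide":[0,0,0],"angular":[0,0,0],"gripper":1}]' 58
python3 -c "
from h import *
need(455.3,-177.9,110,187.4)
p,d,k=grab('side'); P=cloud(k,d); h=P[...,2]
m=(h>70)&(h<150)&(abs(P[...,0]-590)<90)&(abs(P[...,1]-95)<40); q=P[m]; print(m.sum()); save(p,'s5.png')
a=q[q[:,0]>535]; print(np.percentile(a,[1,50,99],axis=0).round(1)); 
for x in range(530,615,10):
    b=q[abs(q[:,0]-x)<5]; print(x,len(b),b.size and np.percentile(b[:,2],[5,95]).round(1), b.size and np.percentile(b[:,1],[5,50,95]).round(1))
"
```

```text
time_s: 18.72
tool_pos: [491.5, 92.9, 108.7]
tcp_rot: [[-0.991, -0.132, 0.0], [-0.132, 0.991, -0.0], [-0.0, -0.0, -1.0]]
force: [0.1, -0.9, -1.9]
width: 15.5
grasp_force: 58.0
t=18.7 pos [491.5  92.9 108.7] yaw -172.4 tilt [ 0. -0.] w 15.5 g 58.0 F [ 0.1 -0.9 -1.9] | SLIDE [ 0.1435 -0.5273 -0.0026] TURN 0.0022
340
[[536.9  93.   99.6]
 [576.4 109.8 112.6]
 [608.1 122.6 121.7]]
530 32 [101.1 115.3] [ 91.9 103.4 107.7]
540 30 [101.4 117. ] [ 93.4 106.4 109.5]
550 25 [101.6 116.1] [ 93.2 107.2 111.6]
560 31 [102.3 116.8] [ 96.6 108.3 111.8]
570 26 [103.8 116.4] [100.6 110.  114.6]
580 31 [101.1 117.7] [103.7 111.5 114.7]
590 31 [100.9 117.1] [101.9 113.4 118. ]
600 45 [100.7 121.5] [100.4 118.1 122.6]
610 14 [100.  122.3] [100.2 107.2 113.6]
```

```bash

python3 -m pendant '[{"slide":[0.012,-0.044,0],"angular":[0,0,0.0022],"gripper":1},{"slide":[0.012,-0.044,0],"angular":[0,0,0],"gripper":1},{"slide":[0.012,-0.044,0],"angular":[0,0,0],"gripper":1},{"slide":[0.012,-0.044,0],"angular":[0,0,0],"gripper":1},{"slide":[0.012,-0.044,0],"angular":[0,0,0],"gripper":1},{"slide":[0.012,-0.044,0],"angular":[0,0,0],"gripper":1},{"slide":[0.012,-0.044,0],"angular":[0,0,0],"gripper":1},{"slide":[0.012,-0.044,0],"angular":[0,0,0],"gripper":1},{"slide":[0.012,-0.044,0],"angular":[0,0,0],"gripper":1},{"slide":[0.012,-0.044,0],"angular":[0,0,0],"gripper":1},{"slide":[0.012,-0.044,0],"angular":[0,0,0],"gripper":1},{"slide":[0.0115,-0.0433,0],"angular":[0,0,0],"gripper":1},{"slide":[0,0,0],"angular":[0,0.02,0],"gripper":1},{"slide":[0,0,0.02],"angular":[0,0,0],"gripper":1},{"slide":[0,0,0.02],"angular":[0,0,0],"gripper":1},{"slide":[0,0,0.02],"angular":[0,0,0],"gripper":1},{"slide":[0,0,0],"angular":[0,0,0],"gripper":1},{"slide":[0,0,0],"angular":[0,0,0],"gripper":1},{"slide":[0,0,0],"angular":[0,0,0],"gripper":1}]' 58
python3 -c "
from h import *
need(455.3,-177.9,35,187.4)
p,d,k=grab('top'); P=cloud(k,d); h=P[...,2]; j=tojig(P)
m=(h>70)&(h<110)&(abs(j[...,1]+48)<20)&(j[...,0]>-40)&(j[...,0]<45); print(m.sum(),np.percentile(np.c_[j[m],h[m]],[2,50,98],axis=0).round(1), cv2.minAreaRect(j[m].astype(np.float32)))
save(cv2.resize(p[150:260,290:420],None,fx=5,fy=5),'t5.png')
"
```

```text
time_s: 20.35
tool_pos: [453.7, -177.6, 78.8]
tcp_rot: [[-0.991, -0.129, -0.031], [-0.129, 0.992, -0.004], [0.031, 0.0, -1.0]]
force: [-0.1, -0.1, -1.1]
width: 15.6
grasp_force: 58.0
t=20.4 pos [ 453.7 -177.6   78.8] yaw -172.6 tilt [-0.031 -0.004] w 15.6 g 58.0 F [-0.1 -0.1 -1.1] | SLIDE [-0.0058 -0.0009  0.0875] TURN 0.0004
60 [[ -1.8 -54.1  71.6]
 [ 19.3 -41.1  82.7]
 [ 29.8 -32.   88.3]] ((14.011929512023926, -44.375972747802734), (35.259639739990234, 23.34435272216797), 8.690629959106445)
```

View pics/t5.png

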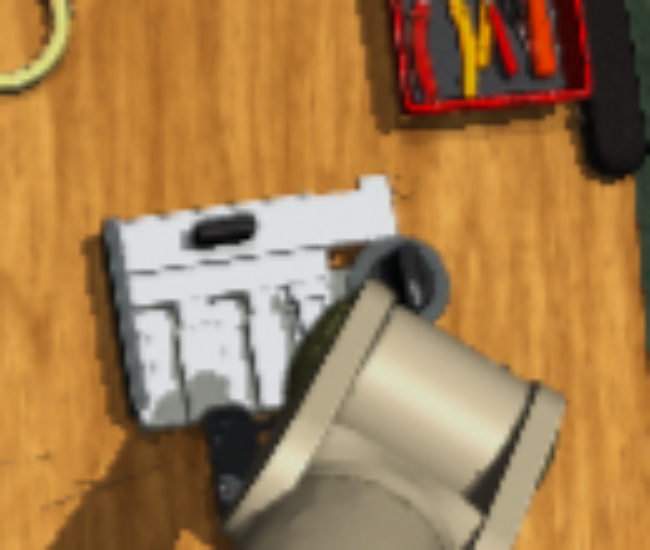

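```bash

python3 -m pendant '[{"slide":[-0.0058,-0.0005,0.01],"angular":[0,0,0],"gripper":1},{"slide":[0,0,0.014],"angular":[0,0,0],"gripper":1},{"slide":[0,0,0.014],"angular":[0,0,0],"gripper":1},{"slide":[0,0,0.014],"angular":[0,0,0],"gripper":1},{"slide":[0,0,0.012],"angular":[0,0,0],"gripper":1},{"slide":[0,0,0],"angular":[0,0,0],"gripper":1},{"slide":[0,0,0],"angular":[0,0,0],"gripper":1}]' 58
python3 -m pendant '[{"slide":[0,0,0.007],"angular":[0,0,0],"gripper":1},{"slide":[0,0,0.007],"angular":[0,0,0],"gripper":1},{"slide":[0,0,0],"angular":[0,0,0],"gripper":1},{"slide":[0,0,0],"angular":[0,0,0],"gripper":1}]' 58
python3 -c "
from h import *
need(455.3,-177.9,35,187.4)"
```

```text
time_s: 20.98
tool_pos: [455.4, -177.9, 46.4]
tcp_rot: [[-0.991, -0.129, -0.032], [-0.129, 0.992, -0.004], [0.032, 0.001, -0.999]]
force: [-0.6, -0.1, -1.0]
width: 15.1
grasp_force: 58.0
time_s: 21.32
tool_pos: [455.3, -177.9, 39.7]
tcp_rot: [[-0.991, -0.129, -0.031], [-0.129, 0.992, -0.004], [0.032, 0.0, -1.0]]
force: [0.2, -0.1, -0.7]
width: 15.5
grasp_force: 58.0
t=21.3 pos [ 455.3 -177.9   39.7] yaw -172.6 tilt [-0.031 -0.004] w 15.5 g 58.0 F [ 0.2 -0.1 -0.7] | SLIDE [-0.0003  0.      0.0093] TURN 0.0001
```

```bash

python3 -m pendant '[{"slide":[0,0,0.005],"angular":[0,0,0],"gripper":1},{"slide":[0,0,0.003],"angular":[0,0,0],"gripper":1},{"slide":[0,0,0],"angular":[0,0,0],"gripper":1},{"slide":[0,0,0],"angular":[0,0,0],"gripper":1}]' 58
python3 -m pendant '[{"slide":[0,0,0],"angular":[0,0,0],"gripper":0.7},{"slide":[0,0,0],"angular":[0,0,0],"gripper":0.7},{"slide":[0,0,0],"angular":[0,0,0],"gripper":0.68},{"slide":[0,0,0],"angular":[0,-0.02,0],"gripper":0.68},{"slide":[0,0,-0.05],"angular":[0,0,0],"gripper":0.68},{"slide":[0,0,-0.07],"angular":[0,0,0],"gripper":0.68},{"slide":[-0.08,0,-0.07],"angular":[0,0,0],"gripper":0.68},{"slide":[-0.08,0,-0.07],"angular":[0,0,0],"gripper":0.68},{"slide":[-0.05,0,-0.03],"angular":[0,0,0],"gripper":0.68},{"slide":[0,0,0],"angular":[0,0,0],"gripper":0.68},{"slide":[0,0,0],"angular":[0,0,0],"gripper":0.68},{"slide":[0,0,0],"angular":[0,0,0],"gripper":0.68}]' 58
cat >> h.py <<'E'
def seat(ys=(-48,0,48),name=None):
    p,d,k=grab('wrist'); P=cloud(k,d); j=tojig(P);h=P[...,2]
    if name: save(p,name)
    hs=cv2.cvtColor(p,cv2.COLOR_RGB2HSV)
    for y in ys:
        c=abs(j[...,1]-y)<6
        f=lambda lo,hi:np.round([np.nanpercentile(h[c&(j[...,0]>lo)&(j[...,0]<hi)],q) for q in(5,50,95)],1)
        t=(abs(j[...,1]-y)<15)&(h>25)&(h<60)&(j[...,0]<-50)&(j[...,0]>-130)
        print('slot',y,'tail-out z',f(-100,-55),'slot z',f(-35,10),'head z',f(22,30), 'tail tip x',np.nanpercentile(j[t][:,0],1).round(1) if t.sum()>20 else None,'tail y',np.median(j[t][:,1]).round(1) if t.sum()>20 else None)
    return p,P
E
python3 -c "
from h import *
seat(name='w6.png');need(580,310,230,198.2)"
```

```text
time_s: 21.65
tool_pos: [455.4, -178.2, 36.5]
tcp_rot: [[-0.991, -0.129, -0.031], [-0.129, 0.992, -0.005], [0.031, -0.001, -1.0]]
force: [-3.6, 1.9, 8.2]
width: 15.3
grasp_force: 58.0
time_s: 22.65
tool_pos: [541.2, -166.4, 164.4]
tcp_rot: [[-0.992, -0.129, -0.002], [-0.129, 0.992, 0.001], [0.002, 0.001, -1.0]]
force: [0.5, 0.0, 0.0]
width: 28.4
grasp_force: 0.0
slot -48 tail-out z [38.1 39.2 40.4] slot z [ 38.4 232.3 242.2] head z [41.9 43.1 44.1] tail tip x -107.4 tail y -48.0
slot 0 tail-out z [-2.3 -1.   0.1] slot z [ 22.5 234.5 243.5] head z [16.7 18.  19. ] tail tip x None tail y None
slot 48 tail-out z [-2.3 -1.   0.1] slot z [22.1 23.2 24.3] head z [17.2 18.3 19.1] tail tip x None tail y None
t=22.7 pos [ 541.  -166.5  164.4] yaw -172.6 tilt [-0.003  0.001] w 28.3 g 0.0 F [-0.7 -0.   0.5] | SLIDE [-0.1995  0.9353 -0.1302] TURN -0.1202
```

View pics/w6.png

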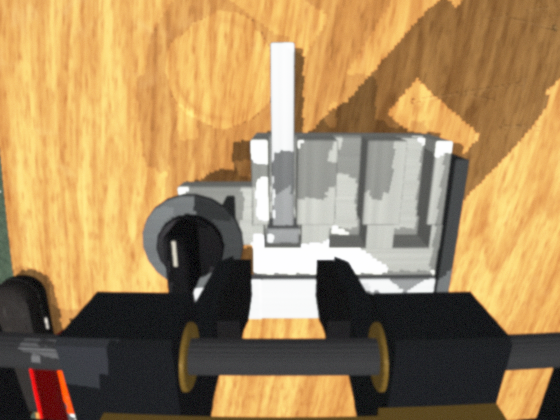

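Bar 1 is seated: head top about 44, tail tip at -107, y -48. Back to the rack.

```bash

python3 -m pendant '[{"slide":[-0.0143,0.0668,-0.0093],"angular":[0,0,0],"gripper":0.68},{"slide":[-0.0143,0.0668,-0.0093],"angular":[0,0,0],"gripper":0.68},{"slide":[-0.0143,0.0668,-0.0093],"angular":[0,0,0],"gripper":0.68},{"slide":[-0.0143,0.0668,-0.0093],"angular":[0,0,0],"gripper":0.68},{"slide":[-0.0143,0.0668,-0.0093],"angular":[0,0,0],"gripper":0.68},{"slide":[-0.0143,0.0668,-0.0093],"angular":[0,0,0],"gripper":0.68},{"slide":[-0.0143,0.0668,-0.0093],"angular":[0,0,0],"gripper":0.68},{"slide":[-0.0143,0.0668,-0.0093],"angular":[0,0,0],"gripper":0.68},{"slide":[-0.0143,0.0668,-0.0093],"angular":[0,0,0],"gripper":0.68},{"slide":[-0.0143,0.0668,-0.0093],"angular":[0,0,0],"gripper":0.68},{"slide":[-0.0143,0.0668,-0.0093],"angular":[0,0,0],"gripper":0.68},{"slide":[-0.0143,0.0668,-0.0093],"angular":[0,0,0],"gripper":0.68},{"slide":[-0.0143,0.0668,-0.0093],"angular":[0,0,0],"gripper":0.68},{"slide":[-0.0143,0.0668,-0.0093],"angular":[0,0,0],"gripper":0.68},{"slide":[0,0,0],"angular":[0,0,-0.061],"gripper":0.68},{"slide":[0,0,0],"angular":[0,0,-0.061],"gripper":0.68},{"slide":[0,0,0],"angular":[0,0,0],"gripper":0.68},{"slide":[0,0,0],"angular":[0,0,0],"gripper":0.68}]' 50
python3 -c "
from h import *
bars(name='w7.png'); need(581.5,315.6,30,198.4)"
```

```text
time_s: 24.2
tool_pos: [581.0, 309.2, 230.0]
tcp_rot: [[-0.95, -0.312, -0.002], [-0.312, 0.95, -0.001], [0.002, -0.0, -1.0]]
force: [-0.2, -0.3, 0.2]
width: 28.2
grasp_force: 0.0
bar px 3184 [343. 135.] c [528.1 349. ] size [139.6  23.7] yaw 17.3 z [33.7 35.1 37.4]
bar px 3074 [289. 134.] c [543.3 303.2] size [139.3  23. ] yaw 17.8 z [34.  35.2 37.2]
bar px 157 [ 12. 243.] c [736.1  62.1] size [37.4  9. ] yaw 49.3 z [22.3 23.  23.8]
t=24.2 pos [581.1 309.2 230.2] yaw -161.8 tilt [-0.001 -0.   ] w 28.0 g 0.0 F [-0.3  0.5  0.2] | SLIDE [-0.0053  0.012   0.4004] TURN -0.0026
```

```bash

python3 -m pendant '[{"slide":[-0.005,0.012,0.04],"angular":[0,0,-0.0026],"gripper":0.68},{"slide":[0,0,0.06],"angular":[0,0,0],"gripper":0.68},{"slide":[0,0,0.07],"angular":[0,0,0],"gripper":0.68},{"slide":[0,0,0.07],"angular":[0,0,0],"gripper":0.68},{"slide":[0,0,0.06],"angular":[0,0,0],"gripper":0.68},{"slide":[0,0,0.05],"angular":[0,0,0],"gripper":0.68},{"slide":[0,0,0.03],"angular":[0,0,0],"gripper":0.68},{"slide":[0,0,0.014],"angular":[0,0,0],"gripper":0.68},{"slide":[0,0,0.004],"angular":[0,0,0],"gripper":0.68},{"slide":[0,0,0],"angular":[0,0,0],"gripper":0.68},{"slide":[0,0,0],"angular":[0,0,0],"gripper":0.68}]' 50
python3 -c "
from h import *
need(581.4,315.6,30,198.4)"
python3 -m pendant '[{"slide":[0,0,0],"angular":[0,0,0],"gripper":1},{"slide":[0,0,0],"angular":[0,0,0],"gripper":1},{"slide":[0,0,0],"angular":[0,0,0],"gripper":1},{"slide":[0,0,0],"angular":[0,0,0],"gripper":1},{"slide":[0,0,0],"angular":[0,0,0],"gripper":1}]' 50
python3 -c "
from h import *
need(579.7,105.2,113,198.4)"
```

```text
time_s: 25.17
tool_pos: [582.3, 316.5, 33.1]
tcp_rot: [[-0.948, -0.318, 0.002], [-0.318, 0.948, 0.001], [-0.002, -0.0, -1.0]]
force: [-0.5, 0.4, 0.1]
width: 27.9
grasp_force: 0.0
t=25.2 pos [582.3 316.5  33.1] yaw -161.4 tilt [0.002 0.001] w 27.9 g 0.0 F [-0.5  0.4  0.1] | SLIDE [ 0.0023 -0.001   0.0062] TURN 0.0019
time_s: 25.58
tool_pos: [582.1, 316.6, 32.6]
tcp_rot: [[-0.948, -0.319, 0.001], [-0.319, 0.948, 0.0], [-0.001, -0.0, -1.0]]
force: [0.1, -0.3, 5.8]
width: 15.6
grasp_force: 50.0
t=25.6 pos [582.1 316.6  32.6] yaw -161.4 tilt [0.001 0.   ] w 15.6 g 50.0 F [ 0.1 -0.3  5.8] | SLIDE [ 0.1393 -0.3991 -0.1609] TURN 0.0024
```

```bash

python3 -m pendant '[{"slide":[0,0,-0.02],"angular":[0,0,0],"gripper":1},{"slide":[0,0,-0.03],"angular":[0,0,0],"gripper":1},{"slide":[0,0,-0.04],"angular":[0,0,0],"gripper":1},{"slide":[0,0,-0.04],"angular":[0,0,0],"gripper":1},{"slide":[0,0,-0.03],"angular":[0,0,0],"gripper":1},{"slide":[0.0174,-0.05,0],"angular":[0,0,0],"gripper":1},{"slide":[0.0174,-0.05,0],"angular":[0,0,0],"gripper":1},{"slide":[0.0174,-0.05,0],"angular":[0,0,0],"gripper":1},{"slide":[0.0174,-0.05,0],"angular":[0,0,0],"gripper":1},{"slide":[0.0174,-0.05,0],"angular":[0,0,0],"gripper":1},{"slide":[0.0174,-0.05,0],"angular":[0,0,0],"gripper":1},{"slide":[0.0174,-0.05,0],"angular":[0,0,0],"gripper":1},{"slide":[0.0174,-0.05,0],"angular":[0,0,0],"gripper":1},{"slide":[0,0,0.02],"angular":[0,0,0.042],"gripper":1},{"slide":[0,0,0.035],"angular":[0,0,0.042],"gripper":1},{"slide":[0,0,0.035],"angular":[0,0,0.041],"gripper":1},{"slide":[0,0,0.035],"angular":[0,0,0],"gripper":1},{"slide":[0,0,0.03],"angular":[0,0,0],"gripper":1},{"slide":[0,0,0],"angular":[0,0,0],"gripper":1},{"slide":[0,0,0],"angular":[0,0,0],"gripper":1}]' 50
python3 -c "
from h import *
need(579.7,105.2,18,187.4)"
```

```text
time_s: 27.25
tool_pos: [579.2, 104.7, 34.0]
tcp_rot: [[-0.992, -0.128, -0.002], [-0.128, 0.992, 0.0], [0.001, 0.0, -1.0]]
force: [0.9, 0.1, 0.5]
width: 15.4
grasp_force: 50.0
t=27.2 pos [579.2 104.7  34. ] yaw -172.6 tilt [-0.002  0.   ] w 15.4 g 50.0 F [0.9 0.1 0.5] | SLIDE [-0.0011  0.0009  0.032 ] TURN -0.0003
```

```bash

python3 -m pendant '[{"slide":[0,0,0.012],"angular":[0,0,0],"gripper":1},{"slide":[0,0,0.011],"angular":[0,0,0],"gripper":1},{"slide":[0,0,0.008],"angular":[0,0,0],"gripper":1},{"slide":[0,0,0],"angular":[0,0,0],"gripper":1},{"slide":[0,0,0],"angular":[0,0,0],"gripper":1}]' 50
python3 -m pendant '[{"slide":[0,0,0],"angular":[0,0,0],"gripper":0.7},{"slide":[0,0,0],"angular":[0,0,0],"gripper":0.7},{"slide":[0,0,0],"angular":[0,0,0],"gripper":0.68},{"slide":[0,0,-0.06],"angular":[0,0,0],"gripper":0.68},{"slide":[0,0,-0.08],"angular":[0,0,0],"gripper":0.68},{"slide":[0,0,-0.08],"angular":[0,0,0],"gripper":0.68},{"slide":[0,0,-0.08],"angular":[0,0,0],"gripper":0.68},{"slide":[0,0,-0.06],"angular":[0,0,0],"gripper":0.68},{"slide":[0,0,0],"angular":[0,0,0],"gripper":0.68},{"slide":[0,0,0],"angular":[0,0,0],"gripper":0.68}]' 50
python3 -c "
from h import *
bars(name='w8.png',box=((400,700),(0,200)))
need(491.4,93.1,12.5,187.6)"
```

```text
time_s: 27.67
tool_pos: [579.6, 104.7, 18.8]
tcp_rot: [[-0.992, -0.128, -0.0], [-0.128, 0.992, -0.0], [0.0, -0.0, -1.0]]
force: [-0.5, -0.3, 0.5]
width: 15.5
grasp_force: 50.0
time_s: 28.5
tool_pos: [580.1, 104.7, 200.4]
tcp_rot: [[-0.992, -0.128, 0.004], [-0.128, 0.992, -0.0], [-0.003, -0.001, -1.0]]
force: [0.2, 0.1, 0.7]
width: 28.2
grasp_force: 0.0
bar px 3230 [283. 130.] c [539.4  98.5] size [138.5  22.9] yaw 7.9 z [15.2 17.1 21.4]
t=28.6 pos [579.4 104.7 198.5] yaw -172.6 tilt [-0. -0.] w 28.2 g 0.0 F [-0.4 -0.2 -0.1] | SLIDE [ 0.1775 -0.0004  0.3721] TURN -0.0025
```

```bash

python3 -m pendant '[{"slide":[0.07,-0.0015,0.05],"angular":[0,0,-0.0025],"gripper":0.68},{"slide":[0.07,-0.001,0.05],"angular":[0,0,0],"gripper":0.68},{"slide":[0.041,0,0.06],"angular":[0,0,0],"gripper":0.68},{"slide":[0,0,0.06],"angular":[0,0,0],"gripper":0.68},{"slide":[0,0,0.06],"angular":[0,0,0],"gripper":0.68},{"slide":[0,0,0.04],"angular":[0,0,0],"gripper":0.68},{"slide":[0,0,0.03],"angular":[0,0,0],"gripper":0.68},{"slide":[0,0,0.015],"angular":[0,0,0],"gripper":0.68},{"slide":[0,0,0.006],"angular":[0,0,0],"gripper":0.68},{"slide":[0,0,0],"angular":[0,0,0],"gripper":0.68},{"slide":[0,0,0],"angular":[0,0,0],"gripper":0.68}]' 50
python3 -c "
from h import *
need(491.9,91.9,12.5,187.6)"
python3 -m pendant '[{"slide":[0,0,0],"angular":[0,0,0],"gripper":1},{"slide":[0,0,0],"angular":[0,0,0],"gripper":1},{"slide":[0,0,0],"angular":[0,0,0],"gripper":1},{"slide":[0,0,0],"angular":[0,0,0],"gripper":1},{"slide":[0,0,0],"angular":[0,0,0],"gripper":1},{"slide":[0,0,-0.02],"angular":[0,0,0],"gripper":1},{"slide":[0,0,-0.03],"angular":[0,0,0],"gripper":1},{"slide":[0,0,-0.04],"angular":[0,0,0],"gripper":1},{"slide":[0,0,-0.04],"angular":[0,0,0],"gripper":1},{"slide":[0,0,-0.04],"angular":[0,0,0],"gripper":1},{"slide":[0,0,-0.02],"angular":[0,0,0],"gripper":1},{"slide":[0,0,0],"angular":[0,0,0],"gripper":1},{"slide":[0,0,0],"angular":[0,0,0],"gripper":1}]' 58
cat >> h.py <<'E'
def held(s,y=105):
    p,d,k=grab('side'); P=cloud(k,d); h=P[...,2]; x0,y0,z0=s['tool_pos']
    m=(h>z0-40)&(h<z0+40)&(P[...,0]>x0+35)&(P[...,0]<x0+150)&(abs(P[...,1]-y0-10)<40); q=P[m]
    x=q[:,0]-x0
    for a in range(40,130,10):
        b=q[abs(x-a)<5]; print(a,len(b),len(b)>3 and (np.percentile(b[:,2],[5,95])-z0).round(1))
E
python3 -c "
from h import *
need(*jig(-86,0),35,187.4); held(r.state())"
```

```text
time_s: 29.47
tool_pos: [492.4, 91.9, 15.2]
tcp_rot: [[-0.991, -0.132, 0.0], [-0.132, 0.991, 0.0], [-0.0, -0.0, -1.0]]
force: [0.4, -0.4, -0.2]
width: 28.5
grasp_force: 0.0
t=29.5 pos [492.4  91.9  15.2] yaw -172.4 tilt [0. 0.] w 28.5 g 0.0 F [ 0.4 -0.4 -0.2] | SLIDE [0.001  0.     0.0055] TURN -0.0001
time_s: 30.55
tool_pos: [492.0, 91.9, 109.7]
tcp_rot: [[-0.991, -0.132, 0.0], [-0.132, 0.991, -0.0], [-0.0, -0.0, -1.0]]
force: [-0.3, 0.6, -0.3]
width: 15.3
grasp_force: 58.0
t=30.6 pos [492.   91.9 109.7] yaw -172.4 tilt [ 0. -0.] w 15.3 g 58.0 F [-0.3  0.6 -0.3] | SLIDE [ 0.1439 -0.4298  0.1493] TURN 0.0022
40 28 [-10.4   5. ]
50 28 [-9.3  5.8]
60 32 [-7.3  6.3]
70 32 [-7.9  5.7]
80 28 [-6.6  7. ]
90 31 [-9.6  7.6]
100 25 [-8.   7.6]
110 48 [-10.6  11. ]
120 10 [-10.2  10.4]
```

```bash

python3 -m pendant '[{"slide":[0.0144,-0.043,0],"angular":[0,0,0.0022],"gripper":1},{"slide":[0.0144,-0.043,0],"angular":[0,0,0],"gripper":1},{"slide":[0.0144,-0.043,0],"angular":[0,0,0],"gripper":1},{"slide":[0.0144,-0.043,0],"angular":[0,0,0],"gripper":1},{"slide":[0.0144,-0.043,0],"angular":[0,0,0],"gripper":1},{"slide":[0.0144,-0.043,0],"angular":[0,0,0],"gripper":1},{"slide":[0.0144,-0.043,0],"angular":[0,0,0],"gripper":1},{"slide":[0.0144,-0.043,0],"angular":[0,0,0],"gripper":1},{"slide":[0.0144,-0.043,0],"angular":[0,0,0],"gripper":1},{"slide":[0.0143,-0.0428,0],"angular":[0,0,0],"gripper":1},{"slide":[0,0,0],"angular":[0,0.02,0],"gripper":1},{"slide":[0,0,0.02],"angular":[0,0,0],"gripper":1},{"slide":[0,0,0.02],"angular":[0,0,0],"gripper":1},{"slide":[0,0,0.02],"angular":[0,0,0],"gripper":1},{"slide":[0,0,0],"angular":[0,0,0],"gripper":1},{"slide":[0,0,0],"angular":[0,0,0],"gripper":1},{"slide":[0,0,0],"angular":[0,0,0],"gripper":1}]' 58
python3 -c "
from h import *
need(*jig(-86,0),35,187.4)"
```

```text
time_s: 32.02
tool_pos: [447.7, -130.5, 79.9]
tcp_rot: [[-0.991, -0.129, -0.031], [-0.129, 0.992, -0.004], [0.032, 0.0, -1.0]]
force: [-0.1, -0.6, -0.2]
width: 15.3
grasp_force: 58.0
t=32.0 pos [ 447.7 -130.5   79.9] yaw -172.6 tilt [-0.031 -0.004] w 15.3 g 58.0 F [-0.1 -0.6 -0.2] | SLIDE [-0.0056 -0.0005  0.0896] TURN 0.0000
```

```bash

python3 -m pendant '[{"slide":[-0.0056,0,0.012],"angular":[0,0,0],"gripper":1},{"slide":[0,0,0.014],"angular":[0,0,0],"gripper":1},{"slide":[0,0,0.014],"angular":[0,0,0],"gripper":1},{"slide":[0,0,0.014],"angular":[0,0,0],"gripper":1},{"slide":[0,0,0.012],"angular":[0,0,0],"gripper":1},{"slide":[0,0,0],"angular":[0,0,0],"gripper":1},{"slide":[0,0,0],"angular":[0,0,0],"gripper":1}]' 58
python3 -m pendant '[{"slide":[0,0,0.007],"angular":[0,0,0],"gripper":1},{"slide":[0,0,0.007],"angular":[0,0,0],"gripper":1},{"slide":[0,0,0.004],"angular":[0,0,0],"gripper":1},{"slide":[0,0,0.002],"angular":[0,0,0],"gripper":1},{"slide":[0,0,0],"angular":[0,0,0],"gripper":1},{"slide":[0,0,0],"angular":[0,0,0],"gripper":1}]' 58
python3 -c "
from h import *
need(*jig(-86,0),36,187.4)"
```

```text
time_s: 32.6
tool_pos: [449.3, -130.3, 46.4]
tcp_rot: [[-0.991, -0.129, -0.032], [-0.129, 0.992, -0.004], [0.032, 0.0, -0.999]]
force: [-0.4, -0.3, -0.1]
width: 15.6
grasp_force: 58.0
time_s: 33.1
tool_pos: [449.1, -130.5, 37.4]
tcp_rot: [[-0.991, -0.129, -0.031], [-0.129, 0.992, -0.004], [0.031, -0.0, -1.0]]
force: [-5.1, 0.5, 10.9]
width: 15.1
grasp_force: 58.0
t=33.1 pos [ 449.1 -130.5   37.4] yaw -172.6 tilt [-0.031 -0.004] w 15.1 g 58.0 F [-5.1  0.5 10.9] | SLIDE [-0.0002 -0.0001  0.0028] TURN 0.0001
```

Contact at the expected height. Release, back off and check.

```bash

python3 -m pendant '[{"slide":[0,0,0],"angular":[0,0,0],"gripper":0.7},{"slide":[0,0,0],"angular":[0,0,0],"gripper":0.7},{"slide":[0,0,0],"angular":[0,0,0],"gripper":0.68},{"slide":[0,0,0],"angular":[0,-0.02,0],"gripper":0.68},{"slide":[0,0,-0.05],"angular":[0,0,0],"gripper":0.68},{"slide":[0,0,-0.07],"angular":[0,0,0],"gripper":0.68},{"slide":[-0.08,0,-0.07],"angular":[0,0,0],"gripper":0.68},{"slide":[-0.08,0,-0.07],"angular":[0,0,0],"gripper":0.68},{"slide":[-0.05,0,-0.03],"angular":[0,0,0],"gripper":0.68},{"slide":[0,0,0],"angular":[0,0,0],"gripper":0.68},{"slide":[0,0,0],"angular":[0,0,0],"gripper":0.68},{"slide":[0,0,0],"angular":[0,0,0],"gripper":0.68}]' 58
python3 -c "
from h import *
seat(name='w9.png');need(568,360,230,187.4)
bars('top',amin=80)"
```

```text
time_s: 34.1
tool_pos: [535.0, -118.9, 165.4]
tcp_rot: [[-0.992, -0.129, -0.002], [-0.129, 0.992, 0.001], [0.002, 0.001, -1.0]]
force: [-0.9, -0.1, 0.0]
width: 28.0
grasp_force: 0.0
slot -48 tail-out z [-1.1 39.1 40.3] slot z [ 38.4 234.5 242.3] head z [42.1 43.2 43.9] tail tip x -107.5 tail y -46.9
slot 0 tail-out z [38.  39.2 40.4] slot z [ 38.4 233.3 243.4] head z [42.1 43.1 44.1] tail tip x -107.7 tail y 0.5
slot 48 tail-out z [-2.2 -1.1  0.2] slot z [ 22.5 235.5 244.7] head z [17.  18.1 19.1] tail tip x None tail y None
t=34.1 pos [ 534.8 -119.   165.4] yaw -172.6 tilt [-0.003  0.001] w 28.2 g 0.0 F [ 0.2  0.4 -0.3] | SLIDE [-0.1884  0.9417 -0.1283] TURN -0.0003
bar px 229 [197. 223.] c [528.1 347.7] size [140.   23.3] yaw 20.5 z [32.1 37.3 41.2]
```

```bash

python3 -m pendant '[{"slide":[-0.0135,0.0673,-0.0092],"angular":[0,0,0],"gripper":0.68},{"slide":[-0.0135,0.0673,-0.0092],"angular":[0,0,0],"gripper":0.68},{"slide":[-0.0135,0.0673,-0.0092],"angular":[0,0,0],"gripper":0.68},{"slide":[-0.0135,0.0673,-0.0092],"angular":[0,0,0],"gripper":0.68},{"slide":[-0.0135,0.0673,-0.0092],"angular":[0,0,0],"gripper":0.68},{"slide":[-0.0135,0.0673,-0.0092],"angular":[0,0,0],"gripper":0.68},{"slide":[-0.0135,0.0673,-0.0092],"angular":[0,0,0],"gripper":0.68},{"slide":[-0.0135,0.0673,-0.0092],"angular":[0,0,0],"gripper":0.68},{"slide":[-0.0135,0.0673,-0.0092],"angular":[0,0,0],"gripper":0.68},{"slide":[-0.0135,0.0673,-0.0092],"angular":[0,0,0],"gripper":0.68},{"slide":[-0.0135,0.0673,-0.0092],"angular":[0,0,0],"gripper":0.68},{"slide":[-0.0135,0.0673,-0.0092],"angular":[0,0,0],"gripper":0.68},{"slide":[-0.0135,0.0673,-0.0092],"angular":[0,0,0],"gripper":0.68},{"slide":[-0.0135,0.0673,-0.0092],"angular":[0,0,0],"gripper":0.68},{"slide":[0,0,0],"angular":[0,0,-0.061],"gripper":0.68},{"slide":[0,0,0],"angular":[0,0,-0.061],"gripper":0.68},{"slide":[0,0,0],"angular":[0,0,0],"gripper":0.68},{"slide":[0,0,0],"angular":[0,0,0],"gripper":0.68}]' 50
python3 -c "
from h import *
bars(name='w10.png'); need(566,361,30,198.4)"
```

```text
time_s: 35.7
tool_pos: [569.0, 359.6, 230.4]
tcp_rot: [[-0.95, -0.312, -0.001], [-0.312, 0.95, -0.001], [0.001, -0.0, -1.0]]
force: [0.4, 0.3, 0.5]
width: 27.7
grasp_force: 0.0
bar px 3132 [285. 128.] c [528.2 348. ] size [139.2  23. ] yaw 18.3 z [34.  35.1 37.5]
bar px 225 [150.  64.] c [511.4 222.2] size [21.9 10.1] yaw 19.4 z [38.3 39.2 40.1]
bar px 303 [154. 123.] c [558.1 237.3] size [32.6 10.4] yaw 21.6 z [38.4 39.1 40. ]
t=35.8 pos [569.1 359.6 230.6] yaw -161.8 tilt [-0.001 -0.   ] w 28.3 g 0.0 F [-0.1 -1.3 -0.1] | SLIDE [0.0045 0.0047 0.4013] TURN -0.0026
```

```bash

python3 -m pendant '[{"slide":[0.006,0.0035,0.04],"angular":[0,0,-0.0026],"gripper":0.68},{"slide":[0,0,0.06],"angular":[0,0,0],"gripper":0.68},{"slide":[0,0,0.07],"angular":[0,0,0],"gripper":0.68},{"slide":[0,0,0.07],"angular":[0,0,0],"gripper":0.68},{"slide":[0,0,0.06],"angular":[0,0,0],"gripper":0.68},{"slide":[0,0,0.05],"angular":[0,0,0],"gripper":0.68},{"slide":[0,0,0.03],"angular":[0,0,0],"gripper":0.68},{"slide":[0,0,0.014],"angular":[0,0,0],"gripper":0.68},{"slide":[0,0,0.004],"angular":[0,0,0],"gripper":0.68},{"slide":[0,0,0],"angular":[0,0,0],"gripper":0.68},{"slide":[0,0,0],"angular":[0,0,0],"gripper":0.68}]' 50
python3 -c "
from h import *
need(566,360.8,30,198.4)"
python3 -m pendant '[{"slide":[0,0,0],"angular":[0,0,0],"gripper":1},{"slide":[0,0,0],"angular":[0,0,0],"gripper":1},{"slide":[0,0,0],"angular":[0,0,0],"gripper":1},{"slide":[0,0,0],"angular":[0,0,0],"gripper":1},{"slide":[0,0,0],"angular":[0,0,0],"gripper":1}]' 50
python3 -c "
from h import *
need(579.7,105.2,113,187.4)"
```

```text
time_s: 36.67
tool_pos: [566.4, 361.1, 33.5]
tcp_rot: [[-0.948, -0.318, 0.002], [-0.318, 0.948, 0.001], [-0.002, 0.0, -1.0]]
force: [0.5, -0.3, 0.2]
width: 28.0
grasp_force: 0.0
t=36.7 pos [566.4 361.1  33.5] yaw -161.4 tilt [0.002 0.001] w 28.0 g 0.0 F [ 0.5 -0.3  0.2] | SLIDE [ 0.001  -0.0002  0.007 ] TURN 0.0018
time_s: 37.08
tool_pos: [566.2, 361.1, 32.9]
tcp_rot: [[-0.948, -0.319, 0.001], [-0.319, 0.948, 0.001], [-0.001, 0.0, -1.0]]
force: [0.2, -1.0, 5.2]
width: 15.4
grasp_force: 50.0
t=37.1 pos [566.2 361.1  32.9] yaw -161.4 tilt [0.001 0.001] w 15.4 g 50.0 F [ 0.2 -1.   5.2] | SLIDE [ 0.1374 -0.4937 -0.1604] TURN 0.1245
```

```bash

python3 -m pendant '[{"slide":[0,0,-0.02],"angular":[0,0,0],"gripper":1},{"slide":[0,0,-0.03],"angular":[0,0,0],"gripper":1},{"slide":[0,0,-0.04],"angular":[0,0,0],"gripper":1},{"slide":[0,0,-0.04],"angular":[0,0,0],"gripper":1},{"slide":[0,0,-0.03],"angular":[0,0,0],"gripper":1},{"slide":[0.0172,-0.0617,0],"angular":[0,0,0],"gripper":1},{"slide":[0.0172,-0.0617,0],"angular":[0,0,0],"gripper":1},{"slide":[0.0172,-0.0617,0],"angular":[0,0,0],"gripper":1},{"slide":[0.0172,-0.0617,0],"angular":[0,0,0],"gripper":1},{"slide":[0.0172,-0.0617,0],"angular":[0,0,0],"gripper":1},{"slide":[0.0172,-0.0617,0],"angular":[0,0,0],"gripper":1},{"slide":[0.0172,-0.0617,0],"angular":[0,0,0],"gripper":1},{"slide":[0.0172,-0.0617,0],"angular":[0,0,0],"gripper":1},{"slide":[0,0,0.02],"angular":[0,0,0.042],"gripper":1},{"slide":[0,0,0.035],"angular":[0,0,0.042],"gripper":1},{"slide":[0,0,0.035],"angular":[0,0,0.041],"gripper":1},{"slide":[0,0,0.035],"angular":[0,0,0],"gripper":1},{"slide":[0,0,0.03],"angular":[0,0,0],"gripper":1},{"slide":[0,0,0],"angular":[0,0,0],"gripper":1},{"slide":[0,0,0],"angular":[0,0,0],"gripper":1}]' 50
python3 -c "
from h import *
need(579.7,105.2,18,187.4)"
```

```text
time_s: 38.75
tool_pos: [578.9, 105.1, 34.3]
tcp_rot: [[-0.992, -0.128, -0.002], [-0.128, 0.992, 0.0], [0.002, 0.0, -1.0]]
force: [0.2, 0.7, -1.3]
width: 15.7
grasp_force: 50.0
t=38.8 pos [578.9 105.1  34.3] yaw -172.6 tilt [-0.002  0.   ] w 15.7 g 50.0 F [ 0.2  0.7 -1.3] | SLIDE [-0.0016 -0.0001  0.0325] TURN -0.0005
```

```bash

python3 -m pendant '[{"slide":[0,0,0.012],"angular":[0,0,0],"gripper":1},{"slide":[0,0,0.011],"angular":[0,0,0],"gripper":1},{"slide":[0,0,0.008],"angular":[0,0,0],"gripper":1},{"slide":[0,0,0],"angular":[0,0,0],"gripper":1},{"slide":[0,0,0],"angular":[0,0,0],"gripper":1}]' 50
python3 -m pendant '[{"slide":[0,0,0],"angular":[0,0,0],"gripper":0.7},{"slide":[0,0,0],"angular":[0,0,0],"gripper":0.7},{"slide":[0,0,0],"angular":[0,0,0],"gripper":0.68},{"slide":[0,0,-0.06],"angular":[0,0,0],"gripper":0.68},{"slide":[0,0,-0.08],"angular":[0,0,0],"gripper":0.68},{"slide":[0,0,-0.08],"angular":[0,0,0],"gripper":0.68},{"slide":[0,0,-0.08],"angular":[0,0,0],"gripper":0.68},{"slide":[0,0,-0.06],"angular":[0,0,0],"gripper":0.68},{"slide":[0,0,0],"angular":[0,0,0],"gripper":0.68},{"slide":[0,0,0],"angular":[0,0,0],"gripper":0.68}]' 50
python3 -c "
from h import *
bars(name='w11.png',box=((400,700),(0,200)))
need(491.7,92.3,12.5,187.6)"
```

```text
time_s: 39.17
tool_pos: [579.3, 105.1, 19.0]
tcp_rot: [[-0.992, -0.128, -0.0], [-0.128, 0.992, -0.0], [0.0, 0.0, -1.0]]
force: [0.5, 0.2, -0.6]
width: 15.5
grasp_force: 50.0
time_s: 40.0
tool_pos: [579.8, 105.1, 200.6]
tcp_rot: [[-0.992, -0.128, 0.003], [-0.128, 0.992, -0.0], [-0.003, -0.001, -1.0]]
force: [-0.3, -0.4, -0.9]
width: 27.8
grasp_force: 0.0
bar px 3222 [284. 131.] c [540.2  98.1] size [139.1  23. ] yaw 8.8 z [15.3 17.2 21.5]
t=40.0 pos [579.1 105.1 198.8] yaw -172.6 tilt [-0.  0.] w 28.3 g 0.0 F [-0.  -1.3 -0.4] | SLIDE [ 0.1767 -0.003   0.3727] TURN -0.0027
```

```bash

python3 -m pendant '[{"slide":[0.07,-0.0015,0.05],"angular":[0,0,-0.0025],"gripper":0.68},{"slide":[0.07,-0.0015,0.05],"angular":[0,0,0],"gripper":0.68},{"slide":[0.0395,0,0.06],"angular":[0,0,0],"gripper":0.68},{"slide":[0,0,0.06],"angular":[0,0,0],"gripper":0.68},{"slide":[0,0,0.06],"angular":[0,0,0],"gripper":0.68},{"slide":[0,0,0.04],"angular":[0,0,0],"gripper":0.68},{"slide":[0,0,0.03],"angular":[0,0,0],"gripper":0.68},{"slide":[0,0,0.015],"angular":[0,0,0],"gripper":0.68},{"slide":[0,0,0.006],"angular":[0,0,0],"gripper":0.68},{"slide":[0,0,0],"angular":[0,0,0],"gripper":0.68},{"slide":[0,0,0],"angular":[0,0,0],"gripper":0.68}]' 50
python3 -c "
from h import *
need(492.2,92.4,12.5,187.6)"
python3 -m pendant '[{"slide":[0,0,0],"angular":[0,0,0],"gripper":1},{"slide":[0,0,0],"angular":[0,0,0],"gripper":1},{"slide":[0,0,0],"angular":[0,0,0],"gripper":1},{"slide":[0,0,0],"angular":[0,0,0],"gripper":1},{"slide":[0,0,0],"angular":[0,0,0],"gripper":1},{"slide":[0,0,-0.02],"angular":[0,0,0],"gripper":1},{"slide":[0,0,-0.03],"angular":[0,0,0],"gripper":1},{"slide":[0,0,-0.04],"angular":[0,0,0],"gripper":1},{"slide":[0,0,-0.04],"angular":[0,0,0],"gripper":1},{"slide":[0,0,-0.04],"angular":[0,0,0],"gripper":1},{"slide":[0,0,-0.02],"angular":[0,0,0],"gripper":1},{"slide":[0,0,0],"angular":[0,0,0],"gripper":1},{"slide":[0,0,0],"angular":[0,0,0],"gripper":1}]' 58
python3 -c "
from h import *
need(*jig(-86,48),35,187.4); held(r.state())"
```

```text
time_s: 40.97
tool_pos: [492.9, 92.3, 15.5]
tcp_rot: [[-0.991, -0.132, 0.0], [-0.132, 0.991, -0.0], [-0.0, -0.0, -1.0]]
force: [0.4, -0.2, -1.3]
width: 28.3
grasp_force: 0.0
t=41.0 pos [492.9  92.3  15.5] yaw -172.4 tilt [ 0. -0.] w 28.3 g 0.0 F [ 0.4 -0.2 -1.3] | SLIDE [0.0013 0.0005 0.006 ] TURN -0.0002
time_s: 42.05
tool_pos: [492.5, 92.2, 110.0]
tcp_rot: [[-0.991, -0.132, 0.0], [-0.132, 0.991, -0.0], [-0.0, -0.0, -1.0]]
force: [-0.6, -0.1, -1.0]
width: 15.3
grasp_force: 58.0
t=42.0 pos [492.5  92.2 110. ] yaw -172.4 tilt [ 0. -0.] w 15.3 g 58.0 F [-0.6 -0.1 -1. ] | SLIDE [ 0.1446 -0.3343  0.1499] TURN 0.0020
40 32 [-9.4  5.7]
50 27 [-8.9  5.4]
60 29 [-8.6  5.5]
70 30 [-8.   6.2]
80 30 [-8.2  6.4]
90 32 [-8.2  7.1]
100 35 [-8.9  9.7]
110 36 [-11.   11.3]
120 11 [-7.9 11.9]
```

```bash

python3 -m pendant '[{"slide":[0.0181,-0.0418,0],"angular":[0,0,0.002],"gripper":1},{"slide":[0.0181,-0.0418,0],"angular":[0,0,0],"gripper":1},{"slide":[0.0181,-0.0418,0],"angular":[0,0,0],"gripper":1},{"slide":[0.0181,-0.0418,0],"angular":[0,0,0],"gripper":1},{"slide":[0.0181,-0.0418,0],"angular":[0,0,0],"gripper":1},{"slide":[0.0181,-0.0418,0],"angular":[0,0,0],"gripper":1},{"slide":[0.0181,-0.0418,0],"angular":[0,0,0],"gripper":1},{"slide":[0.0179,-0.0417,0],"angular":[0,0,0],"gripper":1},{"slide":[0,0,0],"angular":[0,0.02,0],"gripper":1},{"slide":[0,0,0.02],"angular":[0,0,0],"gripper":1},{"slide":[0,0,0.02],"angular":[0,0,0],"gripper":1},{"slide":[0,0,0.02],"angular":[0,0,0],"gripper":1},{"slide":[0,0,0],"angular":[0,0,0],"gripper":1},{"slide":[0,0,0],"angular":[0,0,0],"gripper":1},{"slide":[0,0,0],"angular":[0,0,0],"gripper":1}]' 58
python3 -c "
from h import *
need(*jig(-86,48),35,187.4)"
```

```text
time_s: 43.35
tool_pos: [441.6, -82.9, 80.1]
tcp_rot: [[-0.991, -0.129, -0.032], [-0.129, 0.992, -0.004], [0.032, 0.0, -0.999]]
force: [0.2, -0.5, -0.7]
width: 15.4
grasp_force: 58.0
t=43.4 pos [441.6 -82.9  80.1] yaw -172.6 tilt [-0.032 -0.004] w 15.4 g 58.0 F [ 0.2 -0.5 -0.7] | SLIDE [-0.0054 -0.0004  0.09  ] TURN 0.0000
```

```bash

python3 -m pendant '[{"slide":[-0.0054,0,0.012],"angular":[0,0,0],"gripper":1},{"slide":[0,0,0.014],"angular":[0,0,0],"gripper":1},{"slide":[0,0,0.014],"angular":[0,0,0],"gripper":1},{"slide":[0,0,0.014],"angular":[0,0,0],"gripper":1},{"slide":[0,0,0.012],"angular":[0,0,0],"gripper":1},{"slide":[0,0,0],"angular":[0,0,0],"gripper":1},{"slide":[0,0,0],"angular":[0,0,0],"gripper":1}]' 58
python3 -m pendant '[{"slide":[0,0,0.007],"angular":[0,0,0],"gripper":1},{"slide":[0,0,0.007],"angular":[0,0,0],"gripper":1},{"slide":[0,0,0.004],"angular":[0,0,0],"gripper":1},{"slide":[0,0,0.002],"angular":[0,0,0],"gripper":1},{"slide":[0,0,0],"angular":[0,0,0],"gripper":1},{"slide":[0,0,0],"angular":[0,0,0],"gripper":1}]' 58
python3 -c "
from h import *
need(*jig(-86,48),36,187.4)"
```

```text
time_s: 43.93
tool_pos: [443.1, -82.7, 46.8]
tcp_rot: [[-0.991, -0.129, -0.032], [-0.129, 0.992, -0.004], [0.032, 0.0, -0.999]]
force: [-0.1, -0.1, -1.0]
width: 15.2
grasp_force: 58.0
time_s: 44.43
tool_pos: [443.0, -82.9, 37.6]
tcp_rot: [[-0.991, -0.129, -0.031], [-0.129, 0.992, -0.004], [0.031, -0.0, -1.0]]
force: [-5.3, 0.5, 9.8]
width: 15.3
grasp_force: 58.0
t=44.4 pos [443.  -82.9  37.6] yaw -172.6 tilt [-0.031 -0.004] w 15.3 g 58.0 F [-5.3  0.5  9.8] | SLIDE [ 0.     -0.0002  0.0033] TURN 0.0002
```

```bash

python3 -m pendant '[{"slide":[0,0,0],"angular":[0,0,0],"gripper":0.7},{"slide":[0,0,0],"angular":[0,0,0],"gripper":0.7},{"slide":[0,0,0],"angular":[0,0,0],"gripper":0.68},{"slide":[0,0,0],"angular":[0,-0.02,0],"gripper":0.68},{"slide":[0,0,-0.05],"angular":[0,0,0],"gripper":0.68},{"slide":[0,0,-0.07],"angular":[0,0,0],"gripper":0.68},{"slide":[-0.08,0,-0.07],"angular":[0,0,0],"gripper":0.1},{"slide":[-0.08,0,-0.07],"angular":[0,0,0],"gripper":0.1},{"slide":[-0.05,0,-0.03],"angular":[0,0,0],"gripper":0.1},{"slide":[0,0,0],"angular":[0,0,0],"gripper":0.1},{"slide":[0,0,0],"angular":[0,0,0],"gripper":0.1},{"slide":[0,0,0],"angular":[0,0,0],"gripper":0.1}]' 30
python3 -c "
from h import *
seat(name='w12.png');need(*jig(76,0),73,187.4)"
```

```text
time_s: 45.43
tool_pos: [528.9, -71.3, 165.7]
tcp_rot: [[-0.992, -0.129, -0.002], [-0.129, 0.992, 0.001], [0.002, 0.001, -1.0]]
force: [0.6, 0.4, -0.7]
width: 66.2
grasp_force: 0.0
slot -48 tail-out z [-1.7 38.8 40.2] slot z [38.  39.1 40.2] head z [42.1 43.1 44.2] tail tip x -107.4 tail y -45.5
slot 0 tail-out z [-1.1 39.1 40.4] slot z [ 39.  240.2 242.5] head z [42.1 43.1 44.1] tail tip x -107.5 tail y 1.2
slot 48 tail-out z [38.  39.2 40.3] slot z [ 38.4 233.7 243.7] head z [42.  43.1 44.1] tail tip x -107.6 tail y 48.5
t=45.5 pos [528.7 -71.4 165.7] yaw -172.6 tilt [-0.003  0.001] w 69.9 g 0.0 F [-0.8  0.5 -0.6] | SLIDE [-0.1514 -0.0971  0.1849] TURN -0.0001
```

View pics/w12.png

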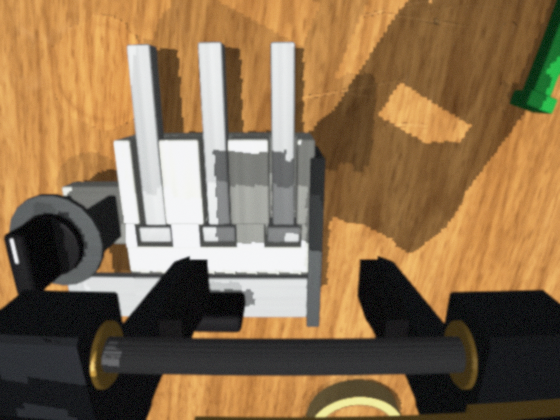

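All three are seated: the heads in the pockets at (154,235), (218,235) and (284,235) are level, and the tails stick out evenly. Next, draw the keeper home.

```bash

python3 -m pendant '[{"slide":[-0.05,-0.033,0],"angular":[0,0,0],"gripper":0.05},{"slide":[-0.053,-0.033,0],"angular":[0,0,0],"gripper":0.05},{"slide":[-0.05,-0.031,0],"angular":[0,0,0],"gripper":0.05},{"slide":[0,0,0],"angular":[0,0,0],"gripper":0.05},{"slide":[0,0,0.05],"angular":[0,0,0],"gripper":0.05},{"slide":[0,0,0.06],"angular":[0,0,0],"gripper":0.05},{"slide":[0,0,0.05],"angular":[0,0,0],"gripper":0.05},{"slide":[0,0,0.022],"angular":[0,0,0],"gripper":0.05},{"slide":[0,0,0],"angular":[0,0,0],"gripper":1},{"slide":[0,0,0],"angular":[0,0,0],"gripper":1},{"slide":[0,0,0],"angular":[0,0,0],"gripper":1},{"slide":[0,0,0],"angular":[0,0,0],"gripper":1},{"slide":[0,0,0],"angular":[0,0,0],"gripper":1},{"slide":[0,0,0],"angular":[0,0,0],"gripper":1},{"slide":[0,0,0],"angular":[0,0,0],"gripper":1},{"slide":[0,0,0],"angular":[0,0,0],"gripper":1},{"slide":[0,0,0],"angular":[0,0,0],"gripper":1},{"slide":[0,0,0],"angular":[0,0,0],"gripper":1}]' 35
python3 -c "
from h import *
need(*jig(76,0),73,187.4); print(tojig(r.state()['tool_pos']))"
```

```text
time_s: 46.98
tool_pos: [612.3, -109.5, 76.4]
tcp_rot: [[-0.992, -0.129, 0.0], [-0.129, 0.992, 0.0], [-0.0, 0.0, -1.0]]
force: [-1.5, 3.1, 5.6]
width: 39.9
grasp_force: 35.0
t=47.0 pos [ 612.3 -109.5   76.4] yaw -172.6 tilt [0. 0.] w 39.9 g 35.0 F [-1.5  3.1  5.6] | SLIDE [0.005  0.0002 0.0069] TURN 0.0001
[78.49169851 -0.11632693]
```

```bash

python3 -m pendant '[{"slide":[0.01,0,0],"angular":[0,0,0],"gripper":1},{"slide":[0.016,0,0],"angular":[0,0,0],"gripper":1},{"slide":[0.02,0,0],"angular":[0,0,0],"gripper":1},{"slide":[0.02,0,0],"angular":[0,0,0],"gripper":1},{"slide":[0.018,0,0],"angular":[0,0,0],"gripper":1},{"slide":[0.014,0,0],"angular":[0,0,0],"gripper":1},{"slide":[0.01,0,0],"angular":[0,0,0],"gripper":1},{"slide":[0.004,0,0],"angular":[0,0,0],"gripper":1},{"slide":[0,0,0],"angular":[0,0,0],"gripper":1},{"slide":[0,0,0],"angular":[0,0,0],"gripper":1}]' 35
python3 -c "
from h import *
s=r.state(); print(tojig(s['tool_pos']),s['force'])"
```

```text
time_s: 47.82
tool_pos: [557.6, -116.5, 76.5]
tcp_rot: [[-0.992, -0.129, 0.004], [-0.129, 0.992, 0.0], [-0.004, -0.0, -1.0]]
force: [6.6, 4.8, 1.4]
width: 39.5
grasp_force: 35.0
[23.38808384 -0.05511604] [6.6470439  4.78440513 1.40183401]
```

```bash

python3 -m pendant '[{"slide":[0.003,0,0],"angular":[0,0,0],"gripper":1},{"slide":[0,0,0],"angular":[0,0,0],"gripper":1},{"slide":[0,0,0],"angular":[0,0,0],"gripper":1}]' 35
python3 -m pendant '[{"slide":[-0.002,0,0],"angular":[0,0,0],"gripper":0.3},{"slide":[0,0,0],"angular":[0,0,0],"gripper":0.3},{"slide":[0,0,0],"angular":[0,0,0],"gripper":0.3},{"slide":[0,0,-0.07],"angular":[0,0,0],"gripper":0.3},{"slide":[0,0,-0.07],"angular":[0,0,0],"gripper":0.3},{"slide":[0,0,-0.06],"angular":[0,0,0],"gripper":0.4},{"slide":[0,0,0],"angular":[0,0,0],"gripper":0.5},{"slide":[0,0,0],"angular":[0,0,0],"gripper":0.5},{"slide":[0,0,0],"angular":[0,0,0],"gripper":0.5}]' 40
python3 -c "
from h import *
p,d,k,P=tab(); save(p,'w13.png'); j=tojig(P);h=P[...,2]
m=(h>51)&(h<59)&(abs(j[...,1])<60)&(j[...,0]>-30)&(j[...,0]<130)
print(m.sum(),np.percentile(j[m],[1,5,50,95,99],axis=0).round(1))
need(567.4,-223.3,150,187.4)"
```

```text
time_s: 48.07
tool_pos: [557.5, -116.6, 76.5]
tcp_rot: [[-0.992, -0.128, 0.007], [-0.128, 0.992, 0.0], [-0.007, -0.001, -1.0]]
force: [15.3, 7.5, -2.0]
width: 39.6
grasp_force: 35.0
time_s: 48.82
tool_pos: [555.4, -117.0, 174.8]
tcp_rot: [[-0.992, -0.129, -0.002], [-0.129, 0.992, 0.001], [0.002, 0.001, -1.0]]
force: [-1.1, 0.4, 0.6]
width: 44.1
grasp_force: 0.0
tab 1345 ((551.9165649414062, -117.08960723876953), (14.560800552368164, 40.04030990600586), 7.593677997589111) jig [17.7  0.1]
5917 [[  0.7 -59.1]
 [  1.4 -55.4]
 [ 13.   -0.3]
 [ 32.2  55.3]
 [ 34.1  59.1]]
t=48.9 pos [ 555.3 -116.9  174.4] yaw -172.6 tilt [-0.003  0.001] w 44.0 g 0.0 F [ 0.7 -0.2  1. ] | SLIDE [ 0.0033 -0.2142  0.0485] TURN -0.0001
```

Keeper home (plate at jig x 1–34, held against the stop). Now the knob.

```bash

python3 -m pendant '[{"slide":[0.0033,-0.07,0],"angular":[0,0,0],"gripper":0.5},{"slide":[0,-0.07,0],"angular":[0,0,0],"gripper":0.5},{"slide":[0,-0.0742,0],"angular":[0,0,0],"gripper":0.5},{"slide":[0,0,0],"angular":[0,0,0],"gripper":0.5},{"slide":[0,0,0.05],"angular":[0,0,0],"gripper":0.5},{"slide":[0,0,0.05],"angular":[0,0,0],"gripper":0.5},{"slide":[0,0,0.04],"angular":[0,0,0],"gripper":0.5},{"slide":[0,0,0.012],"angular":[0,0,0],"gripper":0.5},{"slide":[0,0,0],"angular":[0,0,0],"gripper":0.5},{"slide":[0,0,0],"angular":[0,0,0],"gripper":0.5}]' 40
python3 -c "
from h import *
need(567.4,-223.3,97,187.4)"
python3 -m pendant '[{"slide":[0,0,0],"angular":[0,0,0],"gripper":1},{"slide":[0,0,0],"angular":[0,0,0],"gripper":1},{"slide":[0,0,0],"angular":[0,0,0],"gripper":1},{"slide":[0,0,0],"angular":[0,0,0],"gripper":1},{"slide":[0,0,0],"angular":[0,0,0],"gripper":1},{"slide":[0,0,0],"angular":[0,0,0],"gripper":1},{"slide":[0,0,0],"angular":[0,0,0],"gripper":1}]' 40
```

```text
time_s: 49.7
tool_pos: [568.3, -223.4, 100.2]
tcp_rot: [[-0.992, -0.129, -0.0], [-0.129, 0.992, 0.0], [0.0, 0.0, -1.0]]
force: [0.2, -0.1, 0.1]
width: 44.2
grasp_force: 0.0
t=49.7 pos [ 568.3 -223.4  100.2] yaw -172.6 tilt [-0.  0.] w 44.2 g 0.0 F [ 0.2 -0.1  0.1] | SLIDE [0.0018 0.0004 0.0063] TURN 0.0001
time_s: 50.28
tool_pos: [568.4, -223.9, 100.4]
tcp_rot: [[-0.992, -0.128, 0.001], [-0.128, 0.992, -0.001], [-0.001, -0.001, -1.0]]
force: [-0.1, -2.9, 2.1]
width: 13.7
grasp_force: 40.0
```

```bash

python3 -m pendant '[{"slide":[0,0,0],"angular":[0,0,0.072],"gripper":1},{"slide":[0,0,0],"angular":[0,0,0.072],"gripper":1},{"slide":[0,0,0],"angular":[0,0,0.072],"gripper":1},{"slide":[0,0,0],"angular":[0,0,0.072],"gripper":1},{"slide":[0,0,0],"angular":[0,0,0.072],"gripper":1},{"slide":[0,0,0],"angular":[0,0,0.072],"gripper":1},{"slide":[0,0,0],"angular":[0,0,0.072],"gripper":1},{"slide":[0,0,0],"angular":[0,0,0.072],"gripper":1},{"slide":[0,0,0],"angular":[0,0,0.072],"gripper":1},{"slide":[0,0,0],"angular":[0,0,0.072],"gripper":1},{"slide":[0,0,0],"angular":[0,0,0.072],"gripper":1},{"slide":[0,0,0],"angular":[0,0,0.06],"gripper":1},{"slide":[0,0,0],"angular":[0,0,0.02],"gripper":1},{"slide":[0,0,0],"angular":[0,0,0],"gripper":1},{"slide":[0,0,0],"angular":[0,0,0],"gripper":1}]' 40
python3 -c "
from h import *
need(567.4,-223.3,97,110);print(r.state()['wrist_torque'])"
```

```text
time_s: 51.53
tool_pos: [567.9, -225.0, 100.4]
tcp_rot: [[-0.325, 0.946, -0.001], [0.946, 0.325, -0.003], [-0.003, -0.002, -1.0]]
force: [-4.3, -9.3, 3.1]
width: 13.7
grasp_force: 40.0
t=51.5 pos [ 567.9 -225.   100.4] yaw 109.0 tilt [-0.001 -0.003] w 13.7 g 40.0 F [-4.3 -9.3  3.1] | SLIDE [0.0035 0.0002 0.0069] TURN -0.0113
[-1.32741858  0.59485002  0.60151319]
```

```bash

python3 -m pendant '[{"slide":[0,0,0],"angular":[0,0,0],"gripper":0.5},{"slide":[0,0,0],"angular":[0,0,0],"gripper":0.4},{"slide":[0,0,0],"angular":[0,0,0],"gripper":0.4},{"slide":[0,0,0],"angular":[0,0,0],"gripper":0.4},{"slide":[0,0,-0.07],"angular":[0,0,0],"gripper":0.4},{"slide":[0,0,-0.08],"angular":[0,0,0],"gripper":0.4},{"slide":[0,0,-0.08],"angular":[0,0,0],"gripper":0.4},{"slide":[0,0,-0.06],"angular":[0,0,0],"gripper":0.4},{"slide":[0,0,0],"angular":[0,0,0],"gripper":0.4},{"slide":[0,0,0],"angular":[0,0,0],"gripper":0.4}]' 40
python3 -c "
from h import *
p,P=seat(name='w14.png'); h=P[...,2];j=tojig(P)
m=(h>107)&(h<118)&(abs(P[...,0]-568)<40)&(abs(P[...,1]+223)<40); print('knob',cv2.minAreaRect(P[m][:,:2].astype(np.float32)))
m=(h>51)&(h<59)&(abs(j[...,1])<50)&(j[...,0]>-30)&(j[...,0]<130); print(np.percentile(j[m],[1,99],axis=0).round(1))
need(0,0,0,0)"
```

```text
time_s: 52.37
tool_pos: [568.6, -223.4, 246.2]
tcp_rot: [[-0.325, 0.946, 0.002], [0.946, 0.325, -0.001], [-0.002, 0.002, -1.0]]
force: [0.0, 1.1, -1.0]
width: 52.9
grasp_force: 0.0
slot -48 tail-out z [38.  39.3 40.5] slot z [38.1 39.5 55.2] head z [53.4 54.8 56.1] tail tip x -107.1 tail y -47.6
slot 0 tail-out z [37.8 39.3 40.5] slot z [38.1 39.5 55.2] head z [54.  85.8 88.8] tail tip x -107.4 tail y -0.4
slot 48 tail-out z [nan nan nan] slot z [38.3 38.3 38.3] head z [53.5 54.8 55.7] tail tip x None tail y None
knob ((567.8226318359375, -223.4759979248047), (13.702596664428711, 41.67731857299805), 19.19376564025879)
[[  1.5 -49.2]
 [ 34.7  43.4]]
t=52.4 pos [ 568.1 -223.1  244.4] yaw 108.9 tilt [-0.  0.] w 53.1 g 0.0 F [ 0.2 -0.6 -0.4] | SLIDE [ 0.7906 -0.9298  0.4895] TURN 1.2104
  return np.nanmean(a, axis, out=out, keepdims=keepdims)
```

View pics/w14.png

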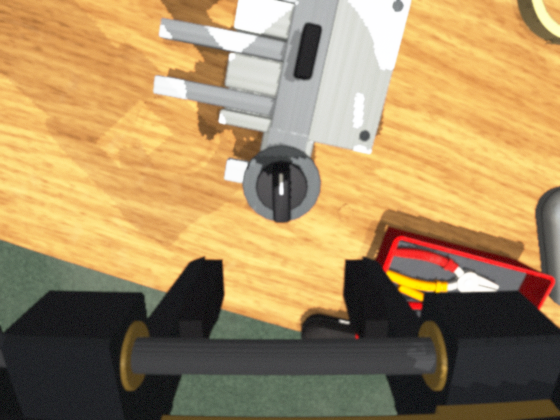

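The knob reads 1.36 rad, tight, and the keeper is home. A quick check that the third tail is in place, then hand in.

```bash

python3 -c "
from h import *
p,d,k=grab('top'); P=cloud(k,d); j=tojig(P); h=P[...,2]
ok=[]
for y in(-48,0,48):
    m=(abs(j[...,1]-y)<5)&(j[...,0]>-100)&(j[...,0]<-55); ok.append(np.median(h[m])); print(y,ok[-1])
if min(ok)>34: print(r.finish_job())
"
```

```text
-48 545.0295458106922
0 554.7014826711272
48 533.2845833172278
the job is handed in; nothing more can be done
None
```

The job is handed in: all three bars are seated in the jig, tails to the front, with the keeper home and the knob tight (about 1.36 rad); the last check on the third bar (slot +48) was blocked by the arm, so its last clear view was just before the keeper closed.

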